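# Clear the board holder and hold its spring jaw open at the mark

## Robot

A 6-joint arm with a two-finger parallel gripper is mounted at the origin on the work surface. World frame = base frame: x ahead of the robot, y to its left, z up, the work surface at z = 0. Lengths are in mm, angles in rad, forces in N, time in s.
With the tool pointing down it reaches from about 300 to 875 mm from the base axis. Payload 4.2 kg.
Tool frame: the origin (TCP) lies at the very end of the fingers, on their centre line; the grasp point (between the pads) lies 19 mm behind it; x points along the fingers, y is the direction in which the jaws open and shut, and the axes are right-handed (so a half turn about x gives the same grasp; the last joint's range is limited). The gripper opens to 85 mm and grips with 20 to 120 N. Pads are 22 mm wide; open, the fingers measure 114 mm over their backs; the gripper's body (76 mm by 85 mm) begins 54 mm behind the grasp point. The pads swing forward as they close: fully open they stand 13 mm farther back than shut.
Start: joints at [1.172, 0.32, 1.565, -0, 1.257, -0.02], TCP at [212.642, 534.255, 200.538] pointing down, gripper open.
Joint ranges: [-3.11, 3.11], [-0.84, 2.01], [0.21, 2.61], [-1.34, 4.49], [0.05, 2.63], [-2.56, 2.56]. Speed limits (rad/s): [2.57, 2.57, 3.14, 3.14, 3.14, 3.14].

## Interface

Orientations are given as [roll, pitch, yaw] about the fixed x, y, z axes, in that order (R = Rz(yaw) Ry(pitch) Rx(roll)).
In Python, from bench import arm gives the robot as it stands. The module is installed in compiled form; this text tells all that it offers.
- The arm moves only by the tool play_rows, never from a script. Its argument "motion" is a list of rows, each an object with "jaw": the finger opening in mm, from 0 to 85.4; "xyz": the shift along the world's x, y, z in mm, a list of three; "turn": the turn, a rotation vector about the world's x, y, z in degrees, a list of three. A call has 1 to 5 rows; each row is the pose to reach, as a shift and turn from the pose measured when the call began; what a row does not reach only later rows make up. A row lasts 1/10 s, in which the tool goes at most 50 mm and 8.59 degrees, less where a joint would pass 70% of its speed; a pose out of reach is approached as far as the arm can. A call with a gripper value outside its range is refused whole. The fingers move at their own pace and stop on an object; "grip_force" is the grip in N (left out, the last holds). Time passes only in rows, so rows that repeat a pose let the fingers close. It gives the time, the measured TCP pose, the force and the opening at its end, in the units of the state.
- arm.observe(): the state, without advancing time (a new reading comes with each control period).
- arm.capture(name): name is "side" or "top"; returns a dict with "img" (400x640x3 uint8, red, green, blue), "fx", "fy", "cx", "cy" (pixels), "k1" (the pictures are not rectified: a ray, as slopes to the right and down, at radius r is drawn at 1 + k1 r^2 times it, then the intrinsics apply), "xyz" and "rotation" of the camera in the world. Camera axes: x right, y up, looking along -z (the intrinsics and any distortion apply to the point x, -y, -z); pixel columns grow to the right and rows downward; lengths in mm; the calibration is good to about 2 mm. A picture is of the moment at which its call begins. There is no depth.
- arm.job_done(): hands the job in, once; it reports no verdict.
The state is a dict: "clock": time; "joints": joint angles; "qd": joint speeds; "joint_torque": joint torques, N m; "eef_pos": TCP position; "orientation": TCP orientation; "wrist_force": force on the tool from outside, world axes, zero at the start; "ft_torque": the same for the moment, N m; "finger_gap": finger opening in mm.
Only numpy, scipy, OpenCV 4.12 (cv2) and the standard library are available. Lean on these libraries where they do the work, as an engineer would, in place of code of your own. Each camera call takes 0.05 s, during which the arm holds its last target.

## Task

Get the spring-jaw board holder ready for the next circuit board: take out the setting block standing between its jaws and set it (do not drop it) upright and fully home in its own slot of the rack, the one whose hole and label match the block's foot, and let go of it. Then take the black post on the spring jaw, pull the jaw out until its pointer stands at the line of the index mark beside it, and keep holding it there: the jaw springs back if let go, so finish while still holding it. Leave the other things on the bench where they are, and do not shift the index mark.

Things in the scene. Friction and masses are not known exactly. Their poses are not given: they have to be found in the camera images.
- holder: Board holder, fixed; grey base 220 (x) x 150 x 10 mm; origin: centre of its underside on the table, z up. Fixed jaw 20 x 110 mm, top 40 mm high, at x = +90 mm; end bracket as high at x = -100 mm; 10 mm guide rods along x at y = +-46 mm, 22 mm high. The spring jaw slides to the holder's -x, away from the fixed jaw and roughly towards the robot's side (yaw within 0.4 rad).
- jaw (a joint): Travel of the spring jaw (body jaw) along the holder's -x, m: 0 at rest, end stop 0.065. The spring pulls it back to 0 with 3 N at 0, rising 100 N per m (8 N at 0.05). An aluminium block 25 mm (x) x 110 mm (y), top 40 mm above the table, at rest centred over the holder's origin; it carries the post and the pointer.
- post_top (a point): Centre of the top of the black round upright post on the spring jaw, the handle to pull: 18 mm diameter, 42 mm tall, top 85 mm above the table, standing on a collar 28 mm wide and 3 mm high on the jaw's top. Can be pinched from above at any yaw. Moves with the jaw.
- pointer_tip (a point): Tip of the pointer, a 3 mm wide steel fin on the -y end of the spring jaw, 22 mm above the table, at the jaw's middle in x and 67 mm to the holder's -y. Moves with the jaw. Axes as the holder's.
- mark_line (a point): Index mark: pale line on a dark steel index plate (8 mm along x, 20 mm long, top 22 mm above the table) on the base's -y edge, just beyond the pointer's tip. It stands 24 to 50 mm to the holder's -x of the resting pointer; the jaw is at the mark when pointer_tip and mark_line have the same x in the holder's frame. The plate (body index) is clamped and must stay. Axes as the holder's.
- block: Setting block, plain aluminium, about 0.12 kg, an inverted T: foot 40 (its y) x 24 (its x) x 22 mm high, above it a square stem 24 x 24 mm up to 62 mm. Origin: centre of its underside, z up; same after a half turn. Starts upright on the holder's base (10 mm above the table) in the 67 mm gap between the jaws, its y roughly along the holder's y.
- rack: Rack: wooden board 112 (x) x 190 (y) x 8 mm, fixed; origin: centre of its underside. Three grey slot blocks stand on it side by side along y, 60 mm apart, in any order, each 100 (x) x 56 (y) x 24 mm (top 32 mm above the table), with an 18 mm deep pocket in its +x half and a paper label showing its part's outline in its -x half.
- slot_block: The setting block's own slot block. Origin: centre of its underside, 8 mm above the table; axes as the rack's. Pocket 46 mm (x) by 30 mm (y), centred 20 mm to +x of the origin; its label shows a 5:3 rectangle. The block goes in with its y along the slot's x, either way round.
- slot_block_floor (a point): Centre of the floor of that pocket, 14 mm above the table; the seated block's origin lies here. Pocket mouth 18 mm higher. Axes as the slot's.
- slot_thin: A slot block with an empty, narrower pocket (46 x 18 mm) for a thin block that is out on loan; not for this block. Origin and axes as for slot_block.
- slot_round: A slot block with a round pocket (36 mm), taken by the plug. Origin and axes as for slot_block.
- plug: bystander, loose, to be left alone: round steel plug, foot 30 mm, stem 18 mm, 55 mm tall, standing in the round pocket. Origin: centre of its underside.
- tin_a: bystander, loose, to be left alone: black flux tin, 39 mm diameter, 28 mm high, standing beside the holder's +y side. Origin: centre of its underside.
- tin_b: bystander, loose, to be left alone: aluminium tin, 39 mm diameter, 28 mm high. Origin: centre of its underside.
- screwdriver: bystander, loose, to be left alone: screwdriver, 160 mm long along its x, lying in front (-x) of the rack. Origin: under its middle.
- circuit_board: bystander, loose, to be left alone: green circuit board 60 x 90 mm, up to 14 mm high, lying flat at the far side. Origin: centre of its underside.
- pliers: bystander, loose, to be left alone: small pliers, 140 mm long along x, 12 mm high, lying between the robot and the task. Origin: under the pivot, nearly; jaws to +x.
Not all that is in view belongs to the job. Leave any blue or yellow look-alike of the block alone.

How it is judged:
By the outcome, as a careful person would: the job done as asked, in the order asked, and still so for the second after the job is handed in, while the arm keeps its last pose, push and grip.
It also fails if it takes over 51 s, if anything falls off the work surface, if the arm or the gripper's body presses on something with over 40 N, if the wrist force passes 120 N, or if a joint passes its speed limit or range.

## Working session

There is one attempt and no reset: what is moved stays moved. The work goes in short steps, Python scripts to look and compute and a tool call to move; the robot and the scene stay as the last step left them, time stands still between calls to the robot, and variables do not carry over. Pictures are saved under pics/ and viewed, and the job is handed in when it is done.

Besides the shell and the picture viewer there is one more tool, called after "Request:" in YAML: its name, and indented under it one key for each argument. play_rows: Moves the arm, as the interface text tells. Its arguments: {"type":"object","properties":{"motion":{"type":"array"},"grip_force":{"type":"number"}},"required":["motion"]}

```bash
mkdir -p pics
cat > h.py <<'E'
import numpy as np, cv2
from bench import arm
def snap(n,f):
    c=arm.capture(n); cv2.imwrite(f'pics/{f}.png',cv2.cvtColor(c['img'],cv2.COLOR_RGB2BGR)); 
    import pickle; pickle.dump(c,open(f'pics/{f}.pkl','wb')); return c
def load(f):
    import pickle; return pickle.load(open(f'pics/{f}.pkl','rb'))
def K(c): return np.array([[c['fx'],0,c['cx']],[0,c['fy'],c['cy']],[0,0,1.]]),np.array([c['k1'],0,0,0.])
def ray(c,uv):
    k,d=K(c); p=cv2.undistortPoints(np.array([[uv]],float),k,d,None,None)[0,0]
    return np.array(c['rotation'])@np.array([p[0],-p[1],-1.])
def at_z(c,uv,z):
    r=ray(c,uv); o=np.array(c['xyz']); return o+r*(z-o[2])/r[2]
def proj(c,P):
    P=np.atleast_2d(P).astype(float); k,d=K(c)
    q=(P-np.array(c['xyz']))@np.array(c['rotation']); q=q*[1,-1,-1]
    return cv2.projectPoints(q.reshape(-1,1,3),np.zeros(3),np.zeros(3),k,d)[0][:,0]
E
python3 - <<'E'
from h import *
for n in('side','top'):
    c=snap(n,n+'0'); print(n,{k:v for k,v in c.items() if k!='img'})
print(arm.observe())
E
```

```text
side {'fx': 394.87814503575976, 'fy': 394.87814503575976, 'cx': 320.3722983529013, 'cy': 197.76564968765877, 'k1': -0.020315495364551774, 'xyz': array([ 422.1833947 , -636.93051077,  749.93323594]), 'rotation': array([ 0.74872552, -0.01948339, -0.24951134])}
top {'fx': 360.91833996107545, 'fy': 360.91833996107545, 'cx': 324.33320669032906, 'cy': 195.39581728372542, 'k1': -0.043036791720397094, 'xyz': array([ 536.09337144,  -22.63560588, 1049.27044844]), 'rotation': array([ 0.07521378, -0.03595668, -1.57700507])}
{'clock': 0.1, 'joints': array([ 1.17201837e+00,  3.20228052e-01,  1.56556479e+00, -8.98881023e-06,
        1.25741072e+00, -2.00116123e-02]), 'qd': array([ 0.00112995, -0.00075268, -0.00195036,  0.0020723 , -0.00070382,
        0.00024731]), 'joint_torque': array([-3.12804523e-04, -4.16406083e+01, -2.34704304e+01, -5.97768030e-05,
        4.95609318e-03,  2.30511546e-05]), 'eef_pos': array([212.44085769, 533.79595227, 199.76332236]), 'orientation': array([-1.58550258,  1.56918539, -1.96426615]), 'wrist_force': array([ 0.02659958, -0.54795959, -0.54022087]), 'ft_torque': array([-0.00761624,  0.00118821, -0.02221618]), 'finger_gap': 85.2752333274073}
```

```bash
sed -i "s/np.array(c\['rotation'\])/Rm(c['rotation'])/g" h.py
cat >> h.py <<'E'
from scipy.spatial.transform import Rotation as R
def Rm(r): return R.from_euler('xyz',r).as_matrix()
E
python3 - <<'E'
from h import *
o=arm.observe(); print(Rm(o['orientation']).round(3))
E
```

```text
[[-0.001  0.37   0.929]
 [-0.001  0.929 -0.37 ]
 [-1.    -0.002 -0.   ]]
```

View pics/side0.png

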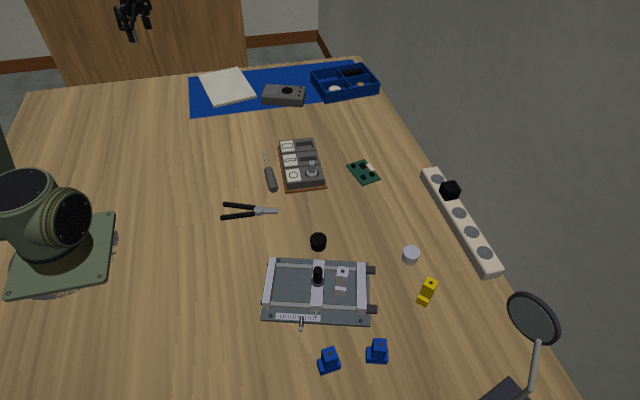

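View pics/top0.png

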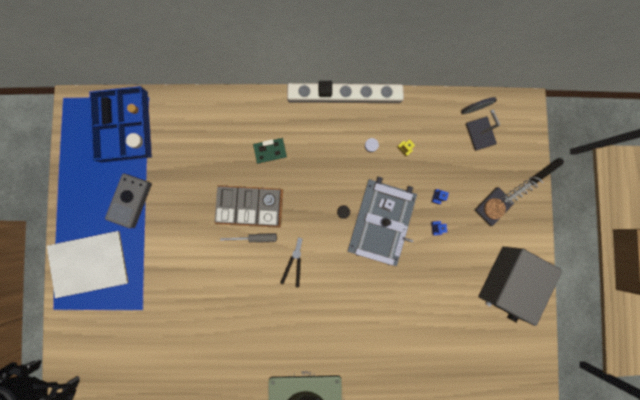

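Run:
```python
from h import *
for n,roi in (('side',(240,230,180,140)),('top',(335,165,100,110)),('side',(250,120,150,90)),('top',(205,170,90,70))):
    c=load(n+'0'); print(n,proj(c,[[0,0,0],[212,534,200]]))
    x,y,w,h=roi; s=min(780//w,580//h)
    im=cv2.cvtColor(c['img'][y:y+h,x:x+w],cv2.COLOR_RGB2BGR)
    cv2.imwrite(f'pics/z_{n}_{x}.png',cv2.resize(im,None,fx=s,fy=s,interpolation=cv2.INTER_CUBIC)); print(s)
```

```text
side [[ 65.07800882 253.62703753]
 [146.08879604  50.47765562]]
4
top [[304.1822539  412.21113262]
 [ 69.80064872 364.66542857]]
5
side [[ 65.07800882 253.62703753]
 [146.08879604  50.47765562]]
5
top [[304.1822539  412.21113262]
 [ 69.80064872 364.66542857]]
8
```

View pics/z_side_240.png

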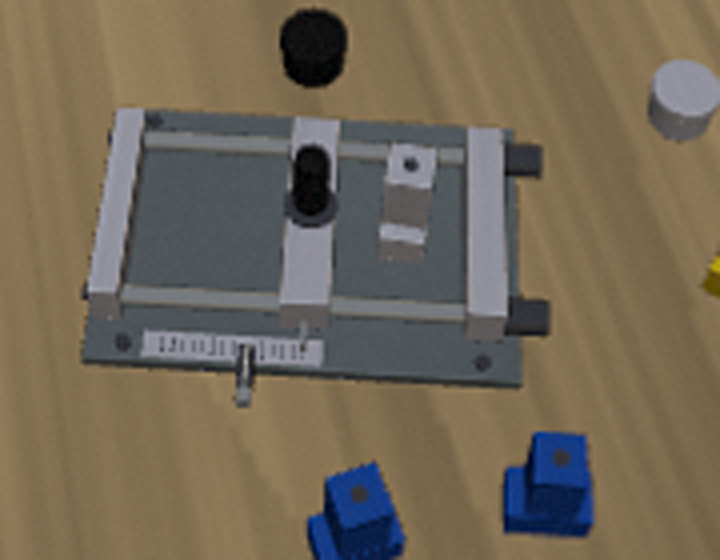

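View pics/z_top_335.png

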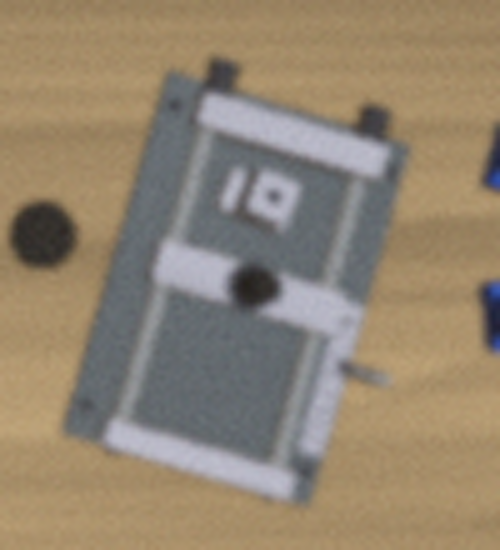

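View pics/z_side_250.png

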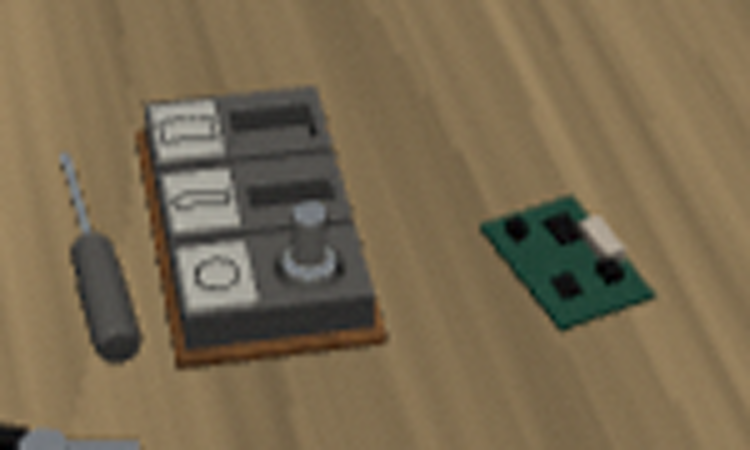

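View pics/z_top_205.png

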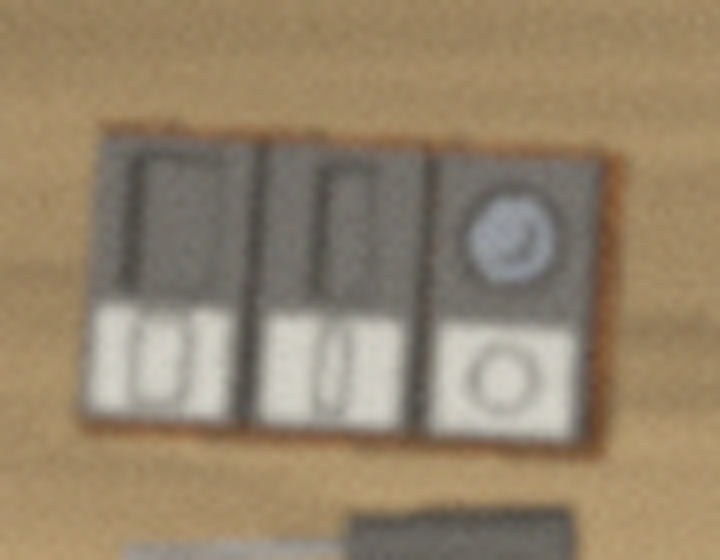

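```bash
cat > fit.py <<'E'
from h import *
from scipy.optimize import least_squares
def z(c0,s,x,y): return lambda u,v:(x+(u+.5)/s-.5,y+(v+.5)/s-.5)
S=load('side0');T=load('top0')
zs=z(S,4,240,230);zt=z(T,5,335,165);zr=z(S,5,250,120);zq=z(T,8,205,170)
H=[] # holder-frame pts
def a(L,c,f,P,u,v): L.append((c,f(u,v),P))
for u,v,P in [(83,362,(-110,-75,10)),(522,385,(110,-75,10)),(468,128,(80,55,40)),(503,130,(100,55,40)),(505,320,(100,-55,40)),(466,316,(80,-55,40)),
 (294,118,(-12.5,55,40)),(340,120,(12.5,55,40)),(330,306,(12.5,-55,40)),(282,303,(-12.5,-55,40)),(118,108,(-110,55,40)),(145,110,(-90,55,40)),(117,293,(-90,-55,40)),(90,290,(-110,-55,40)),(312,150,(0,0,85))]: a(H,S,zs,P,u,v)
for u,v,P in [(172,72,(110,75,10)),(408,148,(110,-75,10)),(305,503,(-110,-75,10)),(65,432,(-110,75,10)),(205,92,(100,55,40)),(392,150,(100,-55,40)),(385,178,(80,-55,40)),(197,124,(80,55,40)),(163,238,(12.5,55,40)),(360,303,(12.5,-55,40)),(255,287,(0,0,85))]: a(H,T,zt,P,u,v)
Q=[]
for u,v,P in [(148,102,(-50,88,32)),(316,88,(50,88,32)),(375,292,(50,-88,32)),(188,345,(-50,-88,32)),(180,367,(-56,-95,0)),(385,343,(56,-95,8)),(182,360,(-56,-95,8))]: a(Q,S,zr,P,u,v)
for u,v,P in [(105,138,(50,88,32)),(602,155,(50,-88,32)),(582,440,(-50,-88,32)),(85,415,(-50,88,32)),(622,152,(56,-95,8)),(598,455,(-56,-95,8)),(82,430,(-56,95,8)),(105,125,(56,95,8))]: a(Q,T,zq,P,u,v)
def fit(L,x0,show=True):
    def f(p):
        r=[]
        for c,uv,P in L:
            w=Rm([0,0,p[2]])@np.array(P,float)+[p[0],p[1],0]
            r+=list(proj(c,w)[0]-uv)
        return np.array(r)
    s=least_squares(f,x0,loss='soft_l1')
    if show: print(s.x.round(4)); print(f(s.x).reshape(-1,2).round(1).tolist())
    return s.x
if __name__=='__main__':
    for L,x0 in((H,[500,-200,-.28]),(Q,[550,150,-.05])):
        fit(L,x0)
        for c in(S,T): fit([l for l in L if l[0] is c],x0)
E
python3 fit.py
```

```text
[ 5.348893e+02 -2.272695e+02 -3.079000e-01]
[[-0.6, -1.0], [0.4, 0.3], [-0.1, -0.1], [0.5, -0.1], [1.0, -0.2], [0.5, 0.1], [0.2, -0.2], [0.4, -0.0], [0.0, 0.5], [-0.7, 0.4], [-0.9, -0.5], [1.6, -0.4], [1.2, 0.4], [-2.2, 0.5], [0.3, 2.5], [-0.7, -0.3], [0.9, -0.1], [0.4, 1.7], [-1.3, 0.5], [0.1, -0.1], [-0.5, -0.1], [-1.0, 1.1], [-0.3, 0.2], [-0.4, 0.3], [-2.6, -1.1], [1.9, 0.5]]
[ 5.346047e+02 -2.269731e+02 -3.062000e-01]
[[-0.8, -1.1], [0.3, 0.1], [-0.4, -0.3], [0.2, -0.2], [0.9, -0.4], [0.4, -0.0], [0.0, -0.3], [0.2, -0.1], [-0.1, 0.4], [-0.8, 0.3], [-1.2, -0.5], [1.3, -0.4], [1.1, 0.4], [-2.3, 0.5], [0.1, 2.4]]
[ 535.5274 -228.1985   -6.5914]
[[-0.3, -0.5], [1.2, -0.3], [0.7, 1.4], [-1.0, 0.3], [0.4, -0.3], [-0.1, -0.3], [-0.7, 0.8], [0.0, 0.0], [-0.0, 0.0], [-2.3, -1.4], [2.3, 0.3]]
[ 5.847020e+02  1.574312e+02 -5.870000e-02]
[[-0.3, 0.9], [0.6, 0.1], [0.8, 1.3], [-0.0, -4.7], [0.1, 1.8], [1.3, -0.8], [-0.4, 1.1], [-0.7, -0.7], [-0.3, 0.6], [0.0, 0.5], [-0.8, 0.3], [0.5, -0.2], [1.1, 0.8], [-0.8, 0.4], [-0.8, -0.4]]
[ 5.846061e+02  1.598689e+02 -6.220000e-02]
[[-0.3, 0.4], [0.5, -0.4], [0.4, 0.7], [-0.4, -5.3], [-0.2, 1.1], [0.9, -1.4], [-0.7, 0.4]]
[ 5.852582e+02  1.566039e+02 -5.340000e-02]
[[-0.5, -0.7], [-0.1, 0.3], [0.4, 0.2], [-0.4, 0.2], [0.7, -0.5], [1.5, 0.5], [-0.4, 0.4], [-0.6, -0.4]]
```

Run:
```python
from h import *
ims=[]
for n,roi in (('side',(310,262,50,40)),('top',(370,195,50,40))):
    c=load(n+'0')
    x,y,w,h=roi; s=14
    im=cv2.cvtColor(c['img'][y:y+h,x:x+w],cv2.COLOR_RGB2BGR)
    im=cv2.convertScaleAbs(im,alpha=1.3)
    cv2.imwrite(f'pics/zz_{n}.png',cv2.resize(im,None,fx=s,fy=s,interpolation=cv2.INTER_CUBIC))
```

```text
(no output)
```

View pics/zz_side.png

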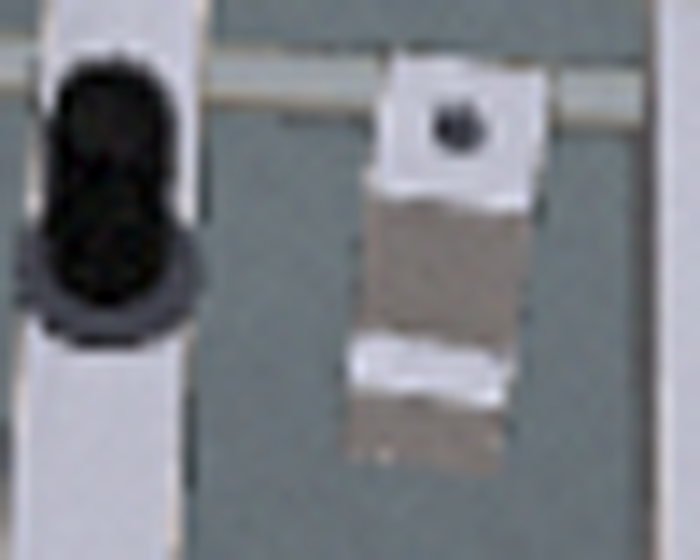

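View pics/zz_top.png

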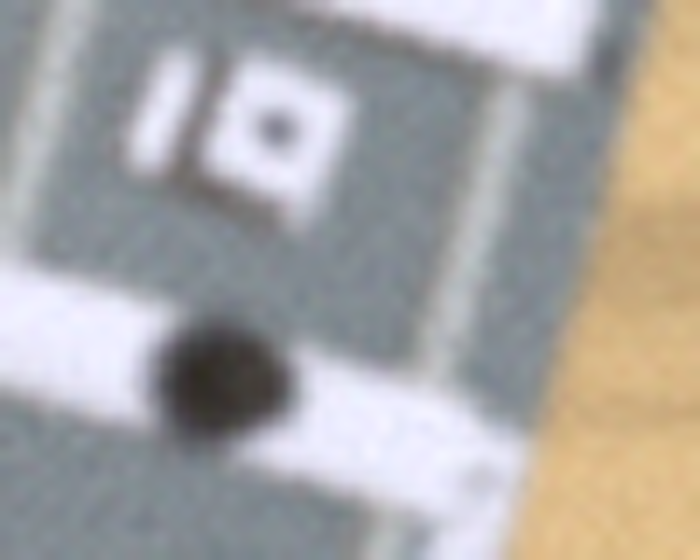

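```bash
cat > fit2.py <<'E'
from fit import *
H=[l for l in H if l[2][2]!=85 and abs(l[2][0])!=90 and not(l[2][0]==-110 and l[2][2]==40)]
Q=[l for i,l in enumerate(Q) if i!=3]
b1=z(S,14,310,262);b2=z(T,14,370,195);B=[]
for u,v,P in[(393,52,(-12,12,72)),(548,70,(12,12,72)),(528,213,(12,-12,72)),(372,190,(-12,-12,72)),(358,335,(-12,-12,32)),(512,352,(12,-12,32)),(503,410,(12,-20,32)),(350,385,(-12,-20,32)),(345,460,(-12,-20,10)),(500,475,(12,-20,10)),(459,128,(0,0,72))]: a(B,S,b1,P,u,v)
for u,v,P in[(277,128,(0,0,72)),(243,52,(12,12,72)),(358,98,(12,-12,72)),(312,218,(-12,-12,72)),(200,165,(-12,12,72)),(163,45,(12,20,32)),(125,165,(-12,20,32)),(155,175,(-12,12,32)),(200,55,(12,12,32))]: a(B,T,b2,P,u,v)
PO=[(S,b1(113,98),(0,0,85)),(T,b2(230,384),(0,0,85))]
if __name__=='__main__':
    for n,L,x0 in(('holder',H,[535,-227,-.3]),('rack',Q,[585,157,-.05]),('block',B,[570,-240,-.3])):
        print('==',n)
        fit(L,x0)
        for c in(S,T): print(fit([l for l in L if l[0] is c],x0,False).round(3))
    for c,uv,P in PO: print('post',at_z(c,uv,85))
E
python3 fit2.py
```

```text
== holder
[ 5.347749e+02 -2.277291e+02 -3.056000e-01]
[[-0.6, -0.7], [0.5, 0.4], [-0.2, -0.0], [0.4, 0.0], [1.1, -0.1], [0.6, 0.3], [0.2, -0.0], [0.3, 0.1], [0.1, 0.7], [-0.6, 0.7], [-0.6, -0.2], [1.0, -0.1], [0.6, 1.7], [-1.1, 0.6], [0.2, -0.0], [-0.4, -0.1], [-0.9, 1.0], [-0.2, 0.3], [-0.2, 0.3], [-2.5, -1.1]]
[ 5.34458e+02 -2.27347e+02 -3.04000e-01]
[ 5.35408e+02 -2.28758e+02 -3.06000e-01]
== rack
[ 5.847725e+02  1.577874e+02 -5.970000e-02]
[[-0.2, 0.9], [0.6, 0.0], [0.8, 1.2], [0.1, 1.7], [1.3, -0.9], [-0.4, 0.9], [-0.8, -0.7], [-0.4, 0.7], [-0.1, 0.5], [-1.0, 0.2], [0.4, -0.1], [1.0, 0.8], [-0.9, 0.3], [-0.9, -0.5]]
[ 5.84699e+02  1.60951e+02 -6.60000e-02]
[ 5.85258e+02  1.56604e+02 -5.30000e-02]
== block
[ 5.846951e+02 -2.342176e+02 -4.201000e-01]
[[0.1, -0.1], [0.7, 0.5], [0.7, 0.4], [-0.1, 0.1], [-0.1, 0.2], [0.5, 0.8], [0.6, 0.1], [-0.1, 0.0], [-0.2, 0.0], [0.1, 0.8], [0.4, 0.4], [-0.6, 0.6], [-0.5, 0.2], [-0.7, 0.5], [-0.8, -0.1], [-0.8, 0.2], [-0.2, 0.5], [-0.8, -0.3], [-0.4, 0.1], [-0.3, 0.9]]
[ 5.84202e+02 -2.33312e+02 -3.93000e-01]
[ 5.85657e+02 -2.35918e+02 -3.88000e-01]
post [ 534.99555896 -224.60822169   85.        ]
post [ 536.4252961  -223.01842152   85.        ]
```

Request:
play_rows:
  motion:
    - {"xyz": [20, -45, 0], "turn": [0, 0, -1], "jaw": 85}
    - {"xyz": [40, -90, 0], "turn": [0, 0, -2], "jaw": 85}
    - {"xyz": [60, -135, 0], "turn": [0, 0, -2], "jaw": 85}
    - {"xyz": [80, -180, 0], "turn": [0, 0, -2], "jaw": 85}
    - {"xyz": [100, -225, 0], "turn": [0, 0, -2], "jaw": 85}

```text
clock: 0.6
eef_pos: [312.6, 306.9, 199.5]
orientation: [-1.551, 1.569, -1.964]
wrist_force: [0.9, -0.6, 0.2]
finger_gap: 85.1
```

Request:
play_rows:
  motion:
    - {"xyz": [22, -44, 0], "turn": [0, 0, 0], "jaw": 85}
    - {"xyz": [44, -88, 0], "turn": [0, 0, 0], "jaw": 85}
    - {"xyz": [66, -132, 0], "turn": [0, 0, 0], "jaw": 85}
    - {"xyz": [88, -176, 0], "turn": [0, 0, 0], "jaw": 85}
    - {"xyz": [110, -220, 0], "turn": [0, 0, 0], "jaw": 85}

```text
clock: 1.1
eef_pos: [422.9, 84.9, 199.4]
orientation: [-1.577, 1.569, -1.99]
wrist_force: [0.4, 0.1, 0.7]
finger_gap: 85.0
```

Request:
play_rows:
  motion:
    - {"xyz": [22, -44, 0], "turn": [0, 0, 0], "jaw": 85}
    - {"xyz": [44, -88, 0], "turn": [0, 0, 0], "jaw": 85}
    - {"xyz": [66, -132, 0], "turn": [0, 0, 0], "jaw": 85}
    - {"xyz": [88, -176, 0], "turn": [0, 0, 0], "jaw": 85}
    - {"xyz": [110, -220, 0], "turn": [0, 0, 0], "jaw": 85}

```text
clock: 1.6
eef_pos: [533.2, -137.1, 199.1]
orientation: [-1.956, 1.569, -2.369]
wrist_force: [1.9, -0.4, -0.1]
finger_gap: 84.7
```

Run:
```python
from h import *
o=arm.observe(); print(o['eef_pos'],Rm(o['orientation']).round(3),o['joints'])
```

```text
[ 533.18825919 -137.12470943  199.06083497] [[-0.001  0.402  0.916]
 [-0.001  0.916 -0.402]
 [-1.    -0.002 -0.001]] [-0.2716004   0.28262427  1.62204488 -0.0016907   1.2378535  -1.42823005]
```

Request:
play_rows:
  motion:
    - {"xyz": [20, -40, 0], "turn": [0, 0, 0], "jaw": 85}
    - {"xyz": [40, -80, 0], "turn": [0, 0, 0], "jaw": 85}
    - {"xyz": [51.5, -97, -25], "turn": [0, 0, 0], "jaw": 85}
    - {"xyz": [51.5, -97, -70], "turn": [0, 0, 0], "jaw": 85}
    - {"xyz": [51.5, -97, -90], "turn": [0, 0, 0], "jaw": 85}

```text
clock: 2.1
eef_pos: [582.4, -234.1, 104.4]
orientation: [-2.919, 1.563, 2.949]
wrist_force: [0.3, 1.4, -0.0]
finger_gap: 85.0
```

Run:
```python
from h import *
o=arm.observe(); print(o['eef_pos'])
for n in('side','top'):
    c=snap(n,n+'1'); p=proj(c,o['eef_pos'])[0]; print(n,p)
    x,y=(p-[45,35]).astype(int); im=cv2.cvtColor(c['img'][y:y+70,x:x+90],cv2.COLOR_RGB2BGR)
    im=cv2.resize(im,None,fx=8,fy=8,interpolation=cv2.INTER_CUBIC)
    q=((p-[x,y]+.5)*8).astype(int); cv2.circle(im,tuple(int(i) for i in q),4,(0,0,255),1)
    cv2.imwrite(f'pics/g_{n}1.png',im)
```

```text
[ 582.40458279 -234.07975328  104.40108248]
side [342.61944807 262.20445107]
top [391.30187639 204.48750606]
```

View pics/g_side1.png

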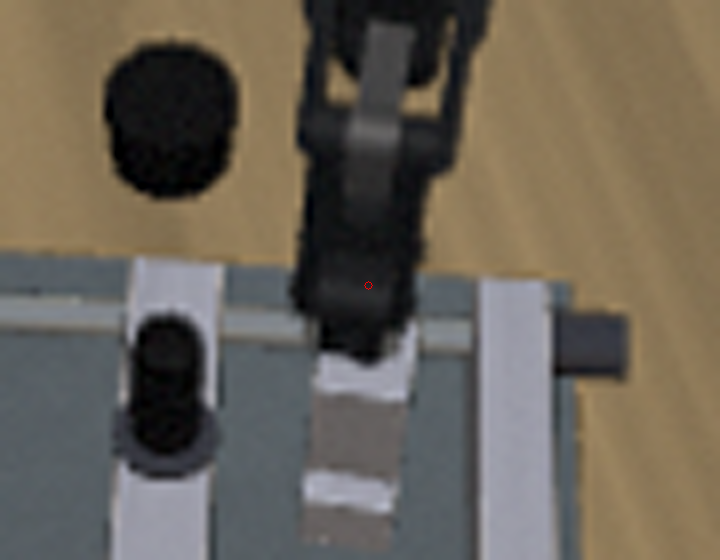

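View pics/g_top1.png

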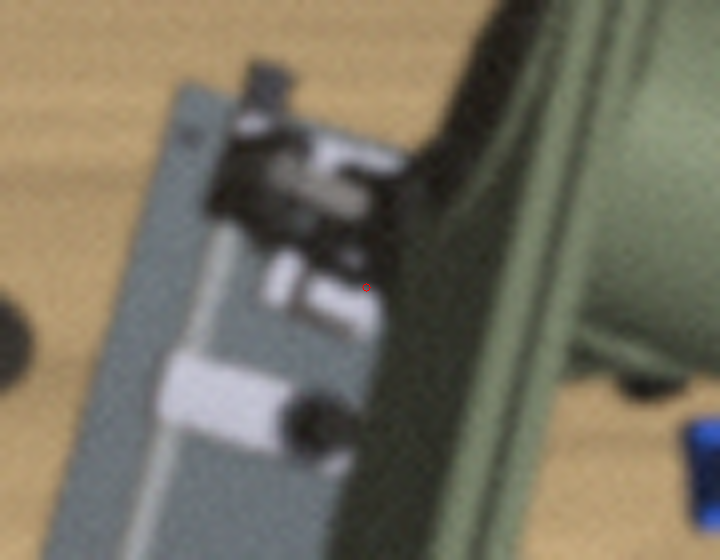

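Request:
play_rows:
  motion:
    - {"xyz": [2.4, 0, -20], "turn": [0, 0, 0], "jaw": 85}
    - {"xyz": [2.4, 0, -40], "turn": [0, 0, 0], "jaw": 85}
    - {"xyz": [2.4, 0, -55], "turn": [0, 0, 0], "jaw": 85}
    - {"xyz": [2.4, 0, -65], "turn": [0, 0, 0], "jaw": 85}
    - {"xyz": [2.4, 0, -65], "turn": [0, 0, 0], "jaw": 85}

```text
clock: 2.7
eef_pos: [584.1, -233.0, 39.5]
orientation: [-2.971, 1.56, 2.898]
wrist_force: [0.9, 0.5, 0.2]
finger_gap: 85.1
```

Run:
```python
from h import *
o=arm.observe(); print(o['eef_pos'],Rm(o['orientation']).round(3),o['wrist_force'])
for n in('side',):
    c=snap(n,n+'2'); p=proj(c,o['eef_pos'])[0]; print(n,p)
    x,y=(p-[45,35]).astype(int); im=cv2.cvtColor(c['img'][y:y+70,x:x+90],cv2.COLOR_RGB2BGR)
    im=cv2.resize(cv2.convertScaleAbs(im,alpha=1.5),None,fx=8,fy=8,interpolation=cv2.INTER_CUBIC)
    cv2.imwrite(f'pics/g_{n}2.png',im)
```

```text
[ 584.14724393 -233.0393552    39.45792096] [[-0.011  0.402  0.916]
 [ 0.003  0.916 -0.402]
 [-1.    -0.002 -0.011]] [0.89474089 0.50855544 0.16843497]
side [341.36732791 279.24322945]
```

View pics/g_side2.png

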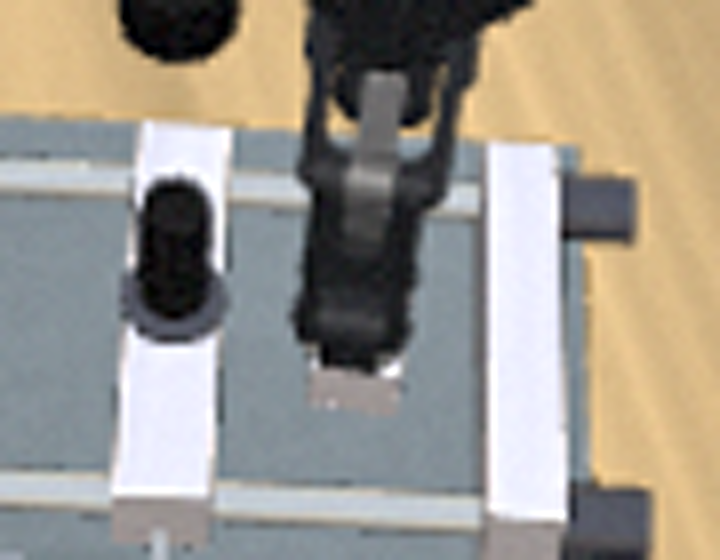

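Request:
play_rows:
  motion:
    - {"xyz": [0.5, -0.5, -1.5], "turn": [-0.2, -0.6, 0], "jaw": 60}
    - {"xyz": [0.5, -0.5, -1.5], "turn": [-0.2, -0.6, 0], "jaw": 35}
    - {"xyz": [0.5, -0.5, -1.5], "turn": [-0.2, -0.6, 0], "jaw": 20}
    - {"xyz": [0.5, -0.5, -1.5], "turn": [-0.2, -0.6, 0], "jaw": 15}
    - {"xyz": [0.5, -0.5, -1.5], "turn": [-0.2, -0.6, 0], "jaw": 15}
  grip_force: 50

```text
clock: 3.25
eef_pos: [585.7, -233.9, 39.6]
orientation: [-0.216, 1.568, -0.63]
wrist_force: [-0.5, 0.1, 2.2]
finger_gap: 20.8
```

Request:
play_rows:
  motion:
    - {"xyz": [0, 0, 0], "turn": [0, 0, 0], "jaw": 15}
    - {"xyz": [0, 0, 0], "turn": [0, 0, 0], "jaw": 15}

```text
clock: 3.45
eef_pos: [585.8, -233.9, 39.6]
orientation: [-0.168, 1.568, -0.582]
wrist_force: [-0.0, 0.2, 0.7]
finger_gap: 20.8
```

```bash
cat >> h.py <<'E'
def look(n,tag,P=None,w=90,h=70,s=8,al=1.5):
    o=arm.observe(); c=snap(n,n+tag); p=proj(c,o['eef_pos'] if P is None else P)[0]
    x=int(np.clip(p[0]-w/2,0,640-w)); y=int(np.clip(p[1]-h/2,0,400-h)); im=cv2.cvtColor(c['img'][y:y+h,x:x+w],cv2.COLOR_RGB2BGR)
    cv2.imwrite(f'pics/g_{n}{tag}.png',cv2.resize(cv2.convertScaleAbs(im,alpha=al),None,fx=s,fy=s,interpolation=cv2.INTER_CUBIC)); print(n,tag,'roi',x,y,s)
    return c
def st():
    o=arm.observe(); print(o['clock'],o['eef_pos'].round(2),o['finger_gap'],o['wrist_force'].round(1)); M=Rm(o['orientation']); print('x',M[:,0].round(4),'yang',np.degrees(np.arctan2(M[1,1],M[0,1])).round(2)); return o
E
python3 - <<'E'
from h import *
st(); look('side','3');
E
```

```text
3.45 [ 585.76 -233.88   39.61] 20.76051279402413 [-0.   0.2  0.7]
x [ 0.0027 -0.0018 -1.    ] yang 66.28
side 3 roi 297 244 8
```

View pics/g_side3.png

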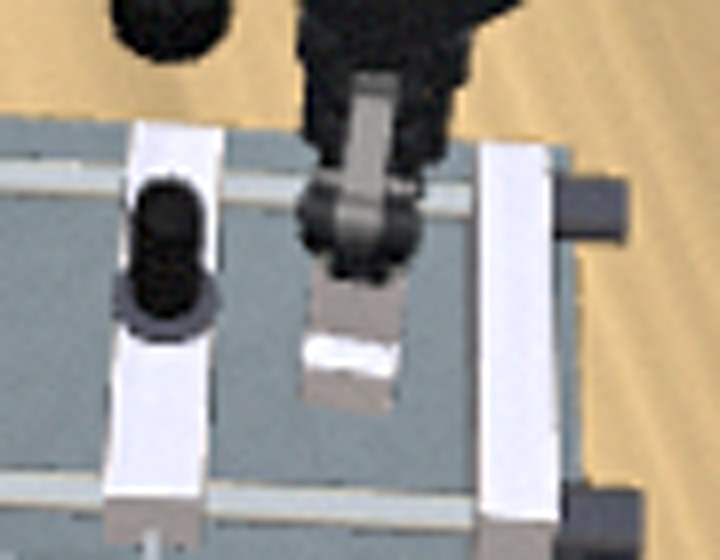

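Run:
```python
from h import *
c=load('side3'); e=np.array([585.76,-233.88,0]); d=np.array([np.cos(np.radians(66.3)),np.sin(np.radians(66.3)),0])
for yy in(-10.5,-12,-20,-26):
  for z in (32,40,50,60): print(yy,z,((proj(c,e+d*yy+[0,0,z])[0]-[297,244]+.5)*8).round())
```

```text
-10.5 32 [359. 338.]
-10.5 40 [361. 322.]
-10.5 50 [363. 301.]
-10.5 60 [365. 280.]
-12 32 [358. 343.]
-12 40 [360. 327.]
-12 50 [362. 306.]
-12 60 [365. 285.]
-20 32 [354. 370.]
-20 40 [356. 354.]
-20 50 [358. 334.]
-20 60 [361. 313.]
-26 32 [351. 391.]
-26 40 [353. 375.]
-26 50 [355. 354.]
-26 60 [358. 334.]
```

```bash
python3 - <<'E'
from h import *
d=np.array([np.cos(np.radians(66.3)),np.sin(np.radians(66.3)),0])
for f,e,uv in(('side1',[582.4,-234.08,104.4],(297+365/8,227+358/8)),('side2',[584.15,-233,39.46],(296+350/8,244+370/8))):
  c=load(f); e=np.array(e)
  for yy in(-38,-42.5,-50):
    # find z along vertical
    zs=np.arange(-30,60,.5); pr=proj(c,e+d*yy+np.array([[0,0,z] for z in zs])); i=np.abs(pr[:,1]-uv[1]).argmin(); print(f,yy,'tip z rel TCP',zs[i],pr[i]-uv)
E
python3 -c "
import cv2;im=cv2.imread('pics/side3.png')[235:300,300:380];cv2.imwrite('pics/q.png',cv2.resize(cv2.convertScaleAbs(im,alpha=3),None,fx=9,fy=9,interpolation=cv2.INTER_CUBIC))"
```

```text
side1 -38 tip z rel TCP 25.0 [-1.78413854  0.02464966]
side1 -42.5 tip z rel TCP 32.0 [-1.88108877  0.02957259]
side1 -50 tip z rel TCP 44.0 [-2.03695022 -0.06383615]
side2 -38 tip z rel TCP 21.0 [-0.23566587 -0.0586478 ]
side2 -42.5 tip z rel TCP 28.5 [-0.32600906  0.01131267]
side2 -50 tip z rel TCP 41.5 [-0.46674336 -0.00186282]
```

View pics/q.png

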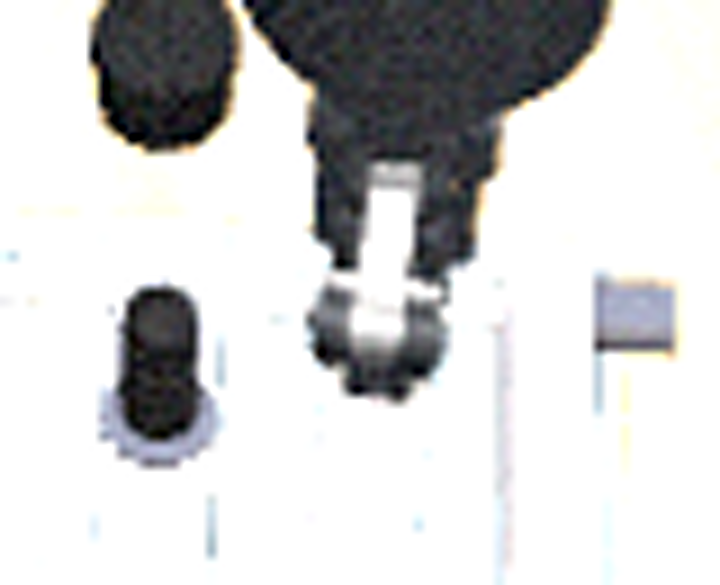

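Request:
play_rows:
  motion:
    - {"xyz": [0, 0, 2], "turn": [0, 0, 0], "jaw": 10}
    - {"xyz": [0, 0, 8], "turn": [0, 0, 0], "jaw": 10}
    - {"xyz": [0, 0, 15], "turn": [0, 0, 0], "jaw": 10}
  grip_force: 60

```text
clock: 3.8
eef_pos: [585.4, -233.8, 54.6]
orientation: [-0.288, 1.569, -0.702]
wrist_force: [1.0, 0.1, -2.0]
finger_gap: 20.1
```

Run:
```python
from h import *
st(); look('side','4');
```

```text
3.8 [ 585.44 -233.81   54.62] 20.07394101381642 [ 1.   0.1 -2. ]
x [ 0.0017 -0.0014 -1.    ] yang 66.28
side 4 roi 297 240 8
```

View pics/g_side4.png

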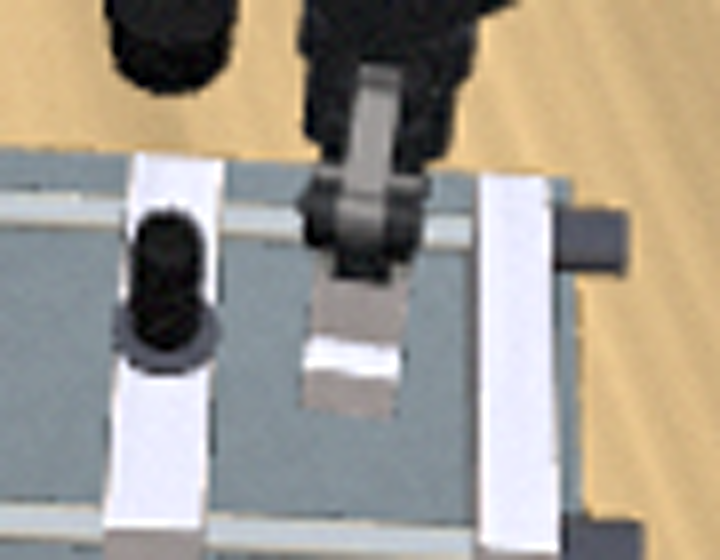

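Run:
```python
from h import *
for n,roi in (('side',(276,134,56,42)),('top',(210,180,56,42))):
    c=load(n+'0')
    x,y,w,h=roi; s=14
    im=cv2.cvtColor(c['img'][y:y+h,x:x+w],cv2.COLOR_RGB2BGR)
    im=cv2.convertScaleAbs(im,alpha=1.6)
    cv2.imwrite(f'pics/rk_{n}.png',cv2.resize(im,None,fx=s,fy=s,interpolation=cv2.INTER_CUBIC))
```

```text
(no output)
```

View pics/rk_side.png

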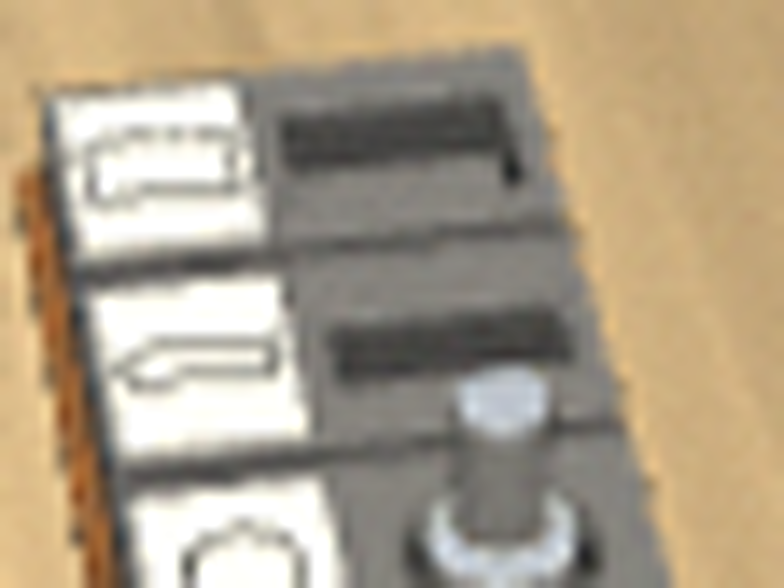

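View pics/rk_top.png

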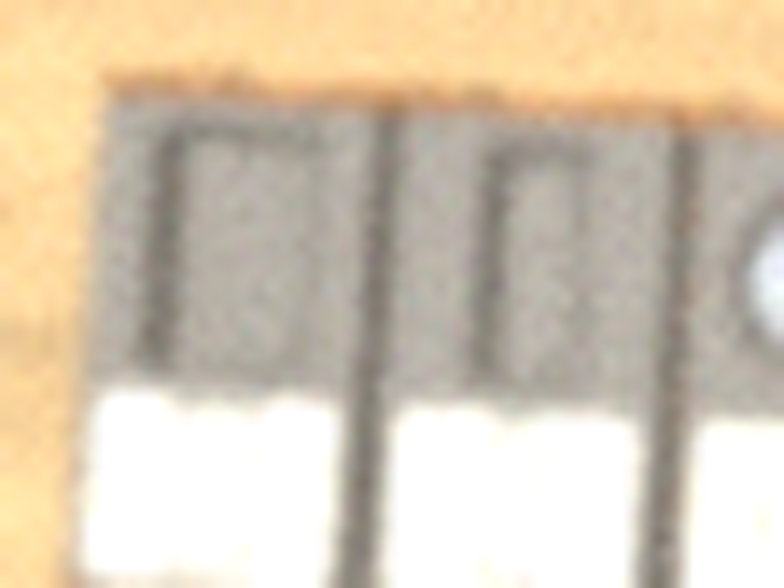

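```bash
cat > fit3.py <<'E'
from fit2 import *
r1=z(S,14,276,134);r2=z(T,14,210,180);L=[]
for u,v,P in[(45,92,(-50,28,32)),(520,45,(50,28,32)),(568,220,(50,-28,32)),(75,254,(-50,-28,32)),(120,452,(-50,-88,32)),(622,408,(50,-88,32)),(275,108,(-3,15,32)),(502,92,(43,15,32)),(520,185,(43,-15,32))]: a(L,S,r1,P,u,v)
for u,v,P in[(163,130,(43,15,32)),(138,370,(-3,15,32)),(325,140,(43,-15,32)),(295,375,(-3,-15,32)),(105,95,(50,28,32)),(378,112,(50,-28,32)),(402,112,(50,-32,32)),(672,125,(50,-88,32))]: a(L,T,r2,P,u,v)
if __name__=='__main__':
    p=fit(L,[590,217,-.06])
    for c in(S,T): q=fit([l for l in L if l[0] is c],p,False); print(q,(Rm([0,0,q[2]])@[20,0,0]+[q[0],q[1],0]))
    print('floor',(Rm([0,0,p[2]])@[20,0,0]+[p[0],p[1],0]))
E
python3 fit3.py
```

```text
[ 5.874991e+02  2.194674e+02 -7.030000e-02]
[[-0.1, 0.3], [0.4, 0.2], [0.3, 0.1], [-0.1, 1.4], [-0.8, 1.8], [0.3, 1.0], [0.4, 0.4], [0.1, -0.1], [0.5, -0.1], [-0.3, 0.2], [0.1, -0.6], [-1.2, 0.2], [-0.4, -0.2], [-0.6, -0.0], [-0.2, 0.1], [-0.5, 0.2], [0.1, 0.6]]
[ 5.87641195e+02  2.21797103e+02 -6.98772001e-02] [607.59238676 220.40069596   0.        ]
[ 5.87506374e+02  2.18141604e+02 -6.07609404e-02] [607.46946677 216.92713284   0.        ]
floor [607.44966448 218.0618854    0.        ]
```

Request:
play_rows:
  motion:
    - {"xyz": [0, 0, 30], "turn": [0, 0, 0], "jaw": 10}
    - {"xyz": [0, 5, 65], "turn": [0, 0, -2], "jaw": 10}
    - {"xyz": [2, 25, 85], "turn": [0, 0, -8], "jaw": 10}
    - {"xyz": [4, 60, 90], "turn": [0, 0, -15], "jaw": 10}
    - {"xyz": [6, 100, 90], "turn": [0, 0, -22], "jaw": 10}

```text
clock: 4.35
eef_pos: [593.4, -134.3, 148.3]
orientation: [0.175, 1.562, -0.63]
wrist_force: [-0.5, -0.0, -0.7]
finger_gap: 19.9
```

Request:
play_rows:
  motion:
    - {"xyz": [2, 40, 0], "turn": [0, 0, -7], "jaw": 10}
    - {"xyz": [4, 80, 0], "turn": [0, 0, -14], "jaw": 10}
    - {"xyz": [6, 120, 0], "turn": [0, 0, -21], "jaw": 10}
    - {"xyz": [8, 160, 0], "turn": [0, 0, -28], "jaw": 10}
    - {"xyz": [10, 200, 0], "turn": [0, 0, -35], "jaw": 10}

```text
clock: 4.85
eef_pos: [603.4, 67.3, 148.8]
orientation: [0.252, 1.562, -1.169]
wrist_force: [0.0, -0.3, -1.2]
finger_gap: 19.8
```

Run:
```python
from h import *
o=st();print(o['joints'])
```

```text
4.85 [603.37  67.32 148.79] 19.7977015944479 [ 0.  -0.3 -1.2]
x [ 0.0036 -0.0084 -1.    ] yang 8.59
[ 0.0971851   0.40352295  1.5702032  -0.00949114  1.16514165 -0.04896411]
```

Request:
play_rows:
  motion:
    - {"xyz": [1, 40, 0], "turn": [0, 0, -5], "jaw": 10}
    - {"xyz": [2, 80, 0], "turn": [0, 0, -10], "jaw": 10}
    - {"xyz": [3, 115, -5], "turn": [0, 0, -12.3], "jaw": 10}
    - {"xyz": [4, 140, -15], "turn": [0, 0, -12.3], "jaw": 10}
    - {"xyz": [4, 151, -20], "turn": [0, 0, -12.3], "jaw": 10}

```text
clock: 5.35
eef_pos: [606.9, 220.6, 128.2]
orientation: [0.2, 1.562, -1.434]
wrist_force: [-1.3, -0.5, -0.4]
finger_gap: 19.7
```

Request:
play_rows:
  motion:
    - {"xyz": [0, 0, -15], "turn": [0, 0, 0], "jaw": 10}
    - {"xyz": [0, 0, -30], "turn": [0, 0, 0], "jaw": 10}
    - {"xyz": [0, 0, -30], "turn": [0, 0, 0], "jaw": 10}

```text
clock: 5.65
eef_pos: [605.3, 219.3, 96.1]
orientation: [-0.247, 1.559, -1.88]
wrist_force: [0.2, -0.3, -1.5]
finger_gap: 20.2
```

Run:
```python
from h import *
o=st();
P=o['eef_pos']-[0,0,25]
look('side','5',P,w=56,h=42,s=14);look('top','5',P,w=70,h=56,s=10)
```

```text
5.65 [605.33 219.32  96.09] 20.1851087337561 [ 0.2 -0.3 -1.5]
x [-0.0035 -0.0109 -0.9999] yang -3.59
side 5 roi 275 111 14
top 5 roi 186 169 10
```

View pics/g_side5.png

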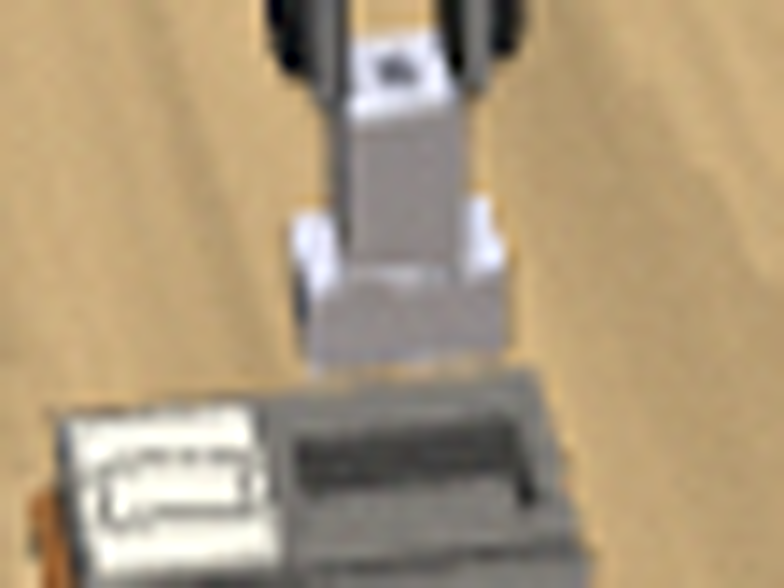

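View pics/g_top5.png

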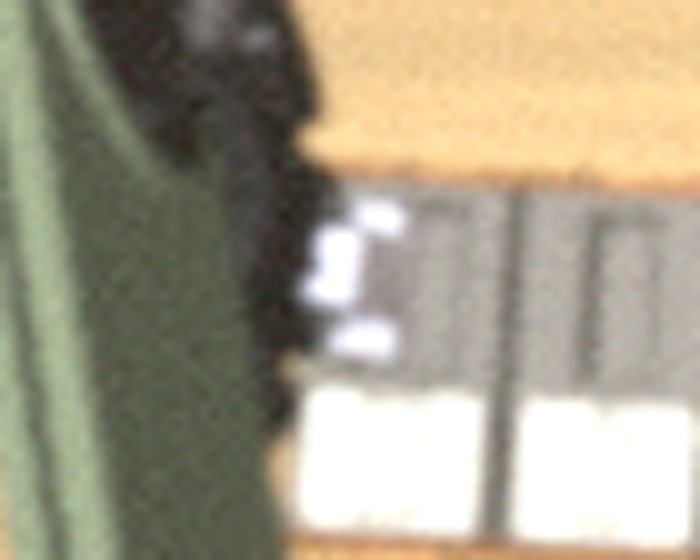

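```bash
cat > fit4.py <<'E'
from fit3 import *
S5=load('side5');T5=load('top5')
f5=z(S5,14,275,111);g5=z(T5,10,186,169)
pts=[((310,370),(-20,-12,0)),((508,347),(20,-12,0)),((320,298),(-20,-12,22)),((508,268),(20,-12,22)),((293,215),(-20,12,22)),((487,198),(20,12,22)),((395,68),(0,0,62))]
def f(p,fx=None):
    r=[]
    for uv,P in pts:
        w=R.from_euler('xyz',[p[4],p[5],p[3]]).as_matrix()@np.array(P,float)+p[:3]
        r+=list(proj(S5,w)[0]-f5(*uv))
    return np.array(r+[(p[2]-66.5)/1.5*.3,p[4]*20,p[5]*20])
s=least_squares(f,[605,219,66,-.06,0,0]); print(s.x.round(3)); print(f(s.x)[:14].reshape(-1,2).round(2).tolist())
# slot in new images
q=fit([l for l in L if l[0] is S],[590,217,-.06],False); print('slot side floor',Rm([0,0,q[2]])@[20,0,0]+[q[0],q[1],0],q[2])
# top: foot +x, -x white parts;
E
python3 fit4.py
```

```text
[ 6.05266e+02  2.21285e+02  6.58020e+01 -2.70000e-02  5.00000e-03
  2.00000e-03]
[[0.19, 0.63], [0.28, 0.51], [-0.69, -0.63], [0.32, -0.23], [-0.34, -0.01], [0.04, -0.48], [0.21, 0.16]]
slot side floor [607.59238657 220.40069602   0.        ] -0.06987718683743688
```

```bash
cat > t.py <<'E'
from fit4 import *
for uv in((405,205),(395,358)): print(at_z(T5,g5(*uv),88))
q=fit([l for l in L if l[0] is T],[590,217,-.06],False); print('slot top floor',Rm([0,0,q[2]])@[20,0,0]+[q[0],q[1],0],q[2])
E
python3 t.py|tail -3
```

```text
[626.19554428 203.70108049  88.        ]
[585.4859547 205.7722375  88.       ]
slot top floor [607.46946673 216.9271328    0.        ] -0.06076093810788839
```

Request:
play_rows:
  motion:
    - {"xyz": [1.6, -0.5, -10], "turn": [0.6, -0.2, 0], "jaw": 10}
    - {"xyz": [1.6, -0.5, -20], "turn": [0.6, -0.2, 0], "jaw": 10}
    - {"xyz": [1.6, -0.5, -26], "turn": [0.6, -0.2, 0], "jaw": 10}
    - {"xyz": [1.6, -0.5, -26], "turn": [0.6, -0.2, 0], "jaw": 10}

```text
clock: 6.15
eef_pos: [607.8, 218.9, 71.1]
orientation: [1.904, 1.569, 0.27]
wrist_force: [-0.6, -0.4, -1.0]
finger_gap: 20.2
```

Run:
```python
from h import *
o=st();
P=o['eef_pos']-[0,0,25]
look('side','6',P,w=56,h=42,s=14);look('top','6',P,w=70,h=56,s=10)
```

```text
6.15 [607.77 218.89  71.07] 20.18226741525243 [-0.6 -0.4 -1. ]
x [ 2.e-03  6.e-04 -1.e+00] yang -3.63
side 6 roi 276 119 14
top 6 roi 189 169 10
```

View pics/g_side6.png

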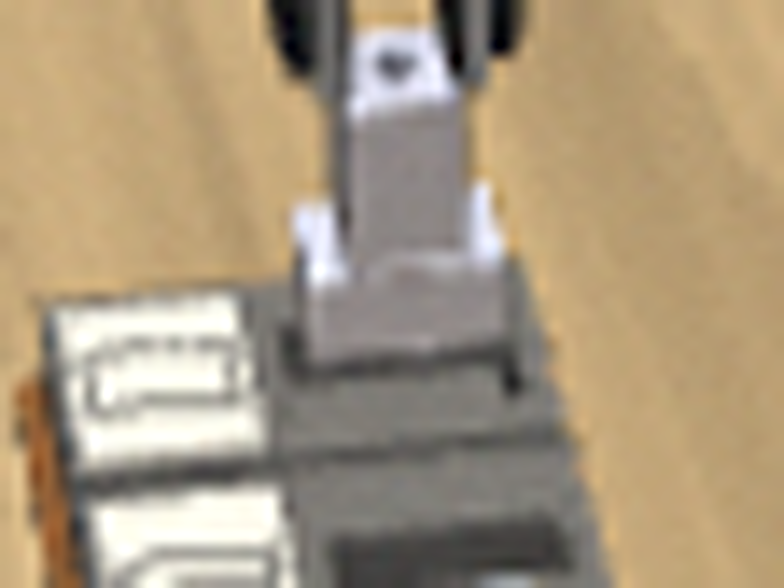

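View pics/g_top6.png

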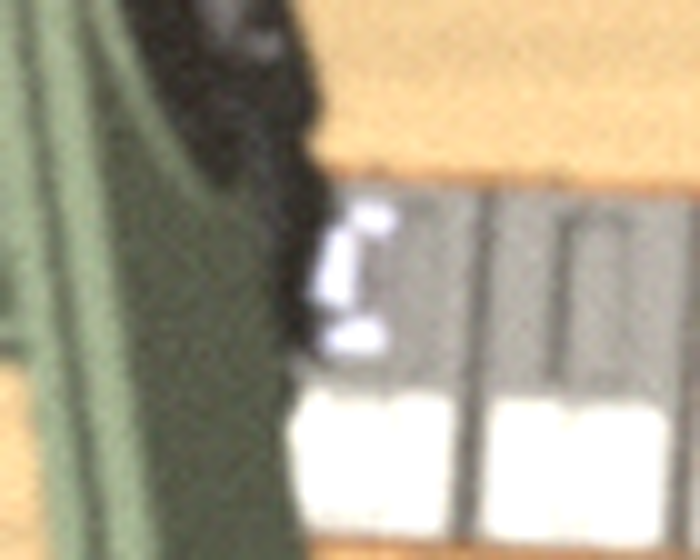

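```bash
cat > t.py <<'E'
from fit3 import *
S5=load('side6');T5=load('top6'); f5=z(S5,14,276,119);g5=z(T5,10,189,169)
pts=[((312,368),(-20,-12,0)),((504,340),(20,-12,0)),((318,290),(-20,-12,22)),((506,262),(20,-12,22)),((297,208),(-20,12,22)),((488,190),(20,12,22)),((395,64),(0,0,62))]
def f(p):
    r=[]
    for uv,P in pts:
        w=R.from_euler('xyz',[p[4],p[5],p[3]]).as_matrix()@np.array(P,float)+p[:3]
        r+=list(proj(S5,w)[0]-f5(*uv))
    return np.array(r+[(p[2]-41.5)/1.5*.3,p[4]*20,p[5]*20])
s=least_squares(f,[605,219,41,-.06,0,0]); print(s.x.round(3)); print(f(s.x)[:14].reshape(-1,2).round(2).tolist())
for uv in((398,208),(387,356)): print(at_z(T5,g5(*uv),63.5))
E
python3 t.py
```

```text
[ 6.07373e+02  2.18878e+02  4.11010e+01 -4.10000e-02 -1.00000e-03
 -1.00000e-03]
[[0.1, 0.13], [0.43, 0.45], [-0.51, -0.51], [0.31, -0.19], [-0.46, 0.03], [-0.05, -0.31], [0.18, 0.37]]
[627.65008364 203.20432551  63.5       ]
[587.26633121 205.63780164  63.5       ]
```

Request:
play_rows:
  motion:
    - {"xyz": [-0.3, 1, -4], "turn": [0, 0, -0.7], "jaw": 10}
    - {"xyz": [-0.3, 1, -8], "turn": [0, 0, -0.7], "jaw": 10}
    - {"xyz": [-0.3, 1, -12], "turn": [0, 0, -0.7], "jaw": 10}
    - {"xyz": [-0.3, 1, -15], "turn": [0, 0, -0.7], "jaw": 10}

```text
clock: 6.65
eef_pos: [608.2, 220.4, 56.8]
orientation: [1.928, 1.567, 0.282]
wrist_force: [0.6, 0.2, -1.5]
finger_gap: 19.8
```

Run:
```python
from h import *
o=st();
P=o['eef_pos']-[0,0,25]
look('side','7',P,w=56,h=42,s=14)
```

```text
6.65 [608.16 220.35  56.79] 19.840265367743314 [ 0.6  0.2 -1.5]
x [ 0.0038  0.0011 -1.    ] yang -4.31
side 7 roi 276 122 14
```

View pics/g_side7.png

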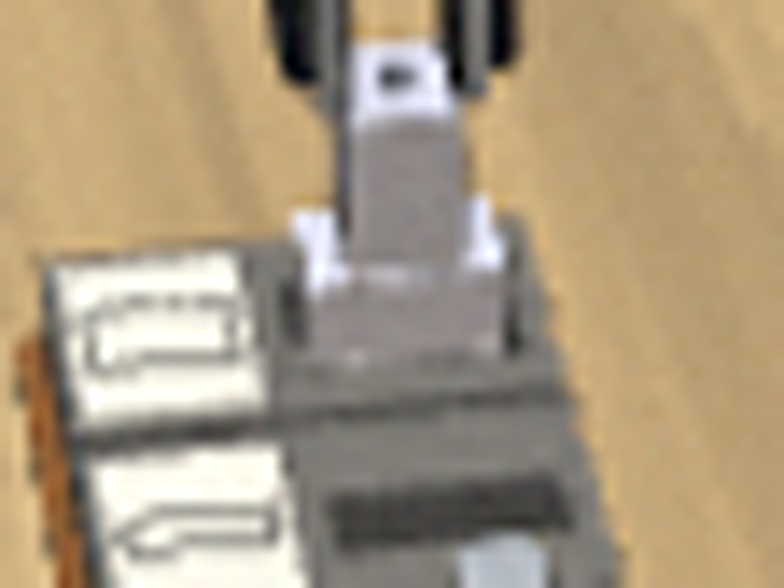

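Request:
play_rows:
  motion:
    - {"xyz": [-0.5, 0, -3], "turn": [0, 0, 0], "jaw": 10}
    - {"xyz": [-0.5, 0, -6], "turn": [0, 0, 0], "jaw": 10}
    - {"xyz": [-0.5, 0, -9], "turn": [0, 0, 0], "jaw": 10}
    - {"xyz": [-0.5, 0, -11], "turn": [0, 0, 0], "jaw": 10}

```text
clock: 7.1
eef_pos: [607.3, 220.2, 45.0]
orientation: [1.904, 1.568, 0.258]
wrist_force: [-0.7, -0.2, -0.8]
finger_gap: 20.2
```

Request:
play_rows:
  motion:
    - {"xyz": [0, 0, -0.5], "turn": [0, 0, 0], "jaw": 10}
    - {"xyz": [0, 0, -1], "turn": [0, 0, 0], "jaw": 10}

```text
clock: 7.3
eef_pos: [607.3, 220.2, 43.9]
orientation: [1.892, 1.568, 0.246]
wrist_force: [-0.7, 1.1, -1.2]
finger_gap: 20.2
```

Run:
```python
from h import *
o=st();
P=o['eef_pos']-[0,0,25]
look('side','8',P,w=56,h=42,s=14)
```

```text
7.3 [607.29 220.17  43.86] 20.161810906416257 [-0.7  1.1 -1.2]
x [ 2.7e-03  7.0e-04 -1.0e+00] yang -4.31
side 8 roi 276 126 14
```

View pics/g_side8.png

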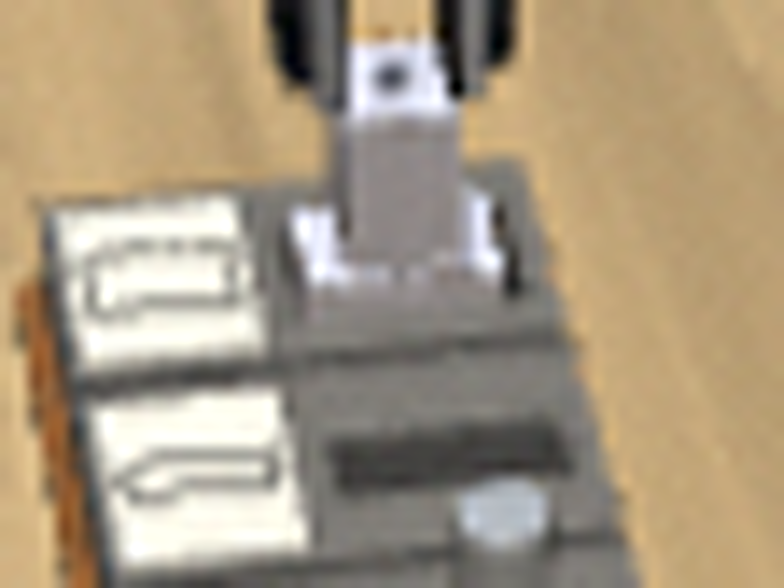

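Request:
play_rows:
  motion:
    - {"xyz": [0, 0, -0.4], "turn": [0, 0, 0], "jaw": 10}
    - {"xyz": [0, 0, -0.8], "turn": [0, 0, 0], "jaw": 10}

```text
clock: 7.55
eef_pos: [607.7, 220.4, 43.7]
orientation: [1.958, 1.567, 0.312]
wrist_force: [-0.6, 0.2, 2.8]
finger_gap: 20.2
```

Request:
play_rows:
  motion:
    - {"xyz": [0, 0, -0.5], "turn": [0, 0, 0], "jaw": 10}
    - {"xyz": [0, 0, -0.5], "turn": [0, 0, 0], "jaw": 10}

```text
clock: 7.75
eef_pos: [607.7, 220.4, 43.6]
orientation: [1.964, 1.567, 0.317]
wrist_force: [-0.4, -0.8, 3.2]
finger_gap: 19.8
```

Request:
play_rows:
  motion:
    - {"xyz": [0, 0, 0], "turn": [0, 0, 0], "jaw": 30}
    - {"xyz": [0, 0, 0], "turn": [0, 0, 0], "jaw": 45}
    - {"xyz": [0, 0, 0], "turn": [0, 0, 0], "jaw": 60}
    - {"xyz": [0, 0, 0], "turn": [0, 0, 0], "jaw": 60}

```text
clock: 8.15
eef_pos: [607.7, 220.4, 43.5]
orientation: [1.963, 1.567, 0.317]
wrist_force: [0.3, 0.0, 0.9]
finger_gap: 60.2
```

Request:
play_rows:
  motion:
    - {"xyz": [0, 0, 10], "turn": [0, 0, 0], "jaw": 70}
    - {"xyz": [0, 0, 40], "turn": [0, 0, 0], "jaw": 80}
    - {"xyz": [0, 0, 80], "turn": [0, 0, 0], "jaw": 85}
    - {"xyz": [0, -10, 110], "turn": [0, 0, 0], "jaw": 85}
    - {"xyz": [0, -50, 110], "turn": [0, 0, 0], "jaw": 85}

```text
clock: 8.65
eef_pos: [611.1, 173.6, 159.7]
orientation: [1.995, 1.554, 0.353]
wrist_force: [0.6, -1.4, 0.4]
finger_gap: 85.0
```

Run:
```python
from h import *
o=st();print(o['joints'])
look('side','9',[600,200,40],w=56,h=42,s=14)
```

```text
8.65 [611.12 173.64 159.74] 84.96598050854031 [ 0.6 -1.4  0.4]
x [ 0.0157  0.0058 -0.9999] yang -4.08
[0.25786407 0.43128006 1.4959507  0.00169913 1.19774448 0.32845869]
side 9 roi 275 125 14
```

View pics/g_side9.png

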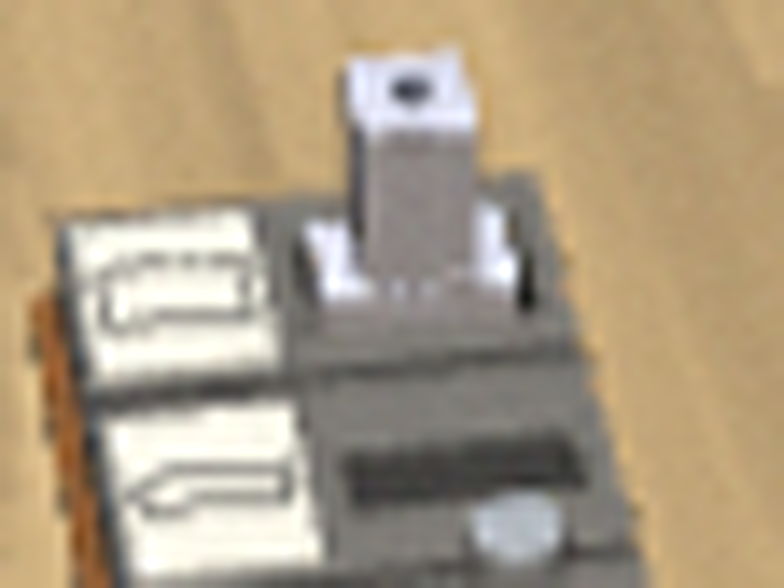

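```bash
cat > t.py <<'E'
from fit3 import *
S5=load('side9'); f5=z(S5,14,275,125)
pts=[((325,302),(-20,-12,22)),((515,283),(20,-12,22)),((308,222),(-20,12,22)),((502,205),(20,12,22)),((412,90),(0,0,62)),((345,62),(-12,12,62)),((458,48),(12,12,62)),((475,120),(12,-12,62)),((362,135),(-12,-12,62))]
def f(p):
    r=[]
    for uv,P in pts:
        w=R.from_euler('xyz',[p[4],p[5],p[3]]).as_matrix()@np.array(P,float)+p[:3]
        r+=list(proj(S5,w)[0]-f5(*uv))
    return np.array(r+[0,p[4]*5,p[5]*5])
s=least_squares(f,[605,219,14,-.06,0,0]); print(s.x.round(3)); print(f(s.x)[:18].reshape(-1,2).round(2).tolist())
E
python3 t.py
```

```text
[ 6.08228e+02  2.25107e+02  9.97200e+00 -7.60000e-02 -1.40000e-02
 -0.00000e+00]
[[-0.12, -0.32], [0.29, -0.32], [-0.03, 0.17], [-0.09, 0.07], [-0.12, 0.13], [-0.21, -0.04], [0.21, 0.18], [0.31, 0.19], [-0.24, -0.07]]
```

Run:
```python
from h import *
c=load('side8'); e=np.array([607.29,220.17,0])
for dx in(-14,14,20):
  for z in (43.6,55,65,75,85): print(dx,z,((proj(c,e+[dx*.998,-dx*.07,z])[0]-[276,126]+.5)*14).round())
im=cv2.cvtColor(c['img'][115:165,290:350],cv2.COLOR_RGB2BGR)
cv2.imwrite('pics/q8.png',cv2.resize(cv2.convertScaleAbs(im,alpha=2.2),None,fx=12,fy=12,interpolation=cv2.INTER_CUBIC))
```

```text
-14 43.6 [331. 216.]
-14 55 [330. 172.]
-14 65 [329. 132.]
-14 75 [328.  91.]
-14 85 [327.  50.]
14 43.6 [468. 203.]
14 55 [468. 158.]
14 65 [468. 118.]
14 75 [468.  78.]
14 85 [468.  37.]
20 43.6 [498. 200.]
20 55 [498. 155.]
20 65 [498. 115.]
20 75 [498.  75.]
20 85 [498.  34.]
```

View pics/q8.png

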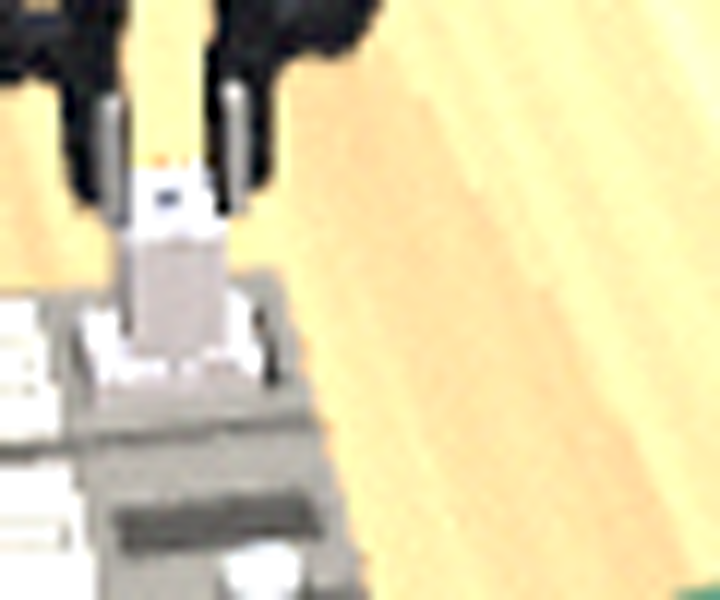

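Request:
play_rows:
  motion:
    - {"xyz": [-8, -42, 0], "turn": [0, 0, -3], "jaw": 85}
    - {"xyz": [-16, -85, 0], "turn": [0, 0, -6], "jaw": 85}
    - {"xyz": [-24, -128, 0], "turn": [0, 0, -9], "jaw": 85}
    - {"xyz": [-32, -171, 0], "turn": [0, 0, -12], "jaw": 85}
    - {"xyz": [-40, -214, 0], "turn": [0, 0, -13.4], "jaw": 85}

```text
clock: 9.2
eef_pos: [568.6, -50.6, 158.0]
orientation: [1.435, 1.56, -0.446]
wrist_force: [0.3, -0.2, 0.5]
finger_gap: 84.8
```

Request:
play_rows:
  motion:
    - {"xyz": [-8, -42, 0], "turn": [0, 0, 0], "jaw": 85}
    - {"xyz": [-17, -84, 0], "turn": [0, 0, 0], "jaw": 85}
    - {"xyz": [-26, -126, 0], "turn": [0, 0, 0], "jaw": 85}
    - {"xyz": [-34, -160, 0], "turn": [0, 0, 0], "jaw": 85}
    - {"xyz": [-37, -184, 0], "turn": [0, 0, 0], "jaw": 85}

```text
clock: 9.7
eef_pos: [530.6, -236.9, 158.5]
orientation: [1.392, 1.56, -0.492]
wrist_force: [0.5, 0.3, 0.2]
finger_gap: 84.8
```

Request:
play_rows:
  motion:
    - {"xyz": [0, 0, 0], "turn": [0, 0, 0], "jaw": 85}

```text
clock: 9.8
eef_pos: [530.1, -239.7, 158.9]
orientation: [1.327, 1.559, -0.561]
wrist_force: [-0.2, 0.0, 0.7]
finger_gap: 85.1
```

Run:
```python
from h import *
o=st();print(o['joints'])
look('side','10',[534,-224,100],w=100,h=75,s=8)
look('top','10',[534,-224,85],w=80,h=60,s=10)
```

```text
9.8 [ 530.06 -239.69  158.86] 85.11514989947946 [-0.2  0.   0.7]
x [ 0.0101 -0.0063 -0.9999] yang -18.14
[-4.43620642e-01  3.52520869e-01  1.62410329e+00 -1.52124159e-03
  1.15316048e+00 -1.26340008e-01]
side 10 roi 267 226 8
top 10 roi 346 192 10
```

View pics/g_side10.png

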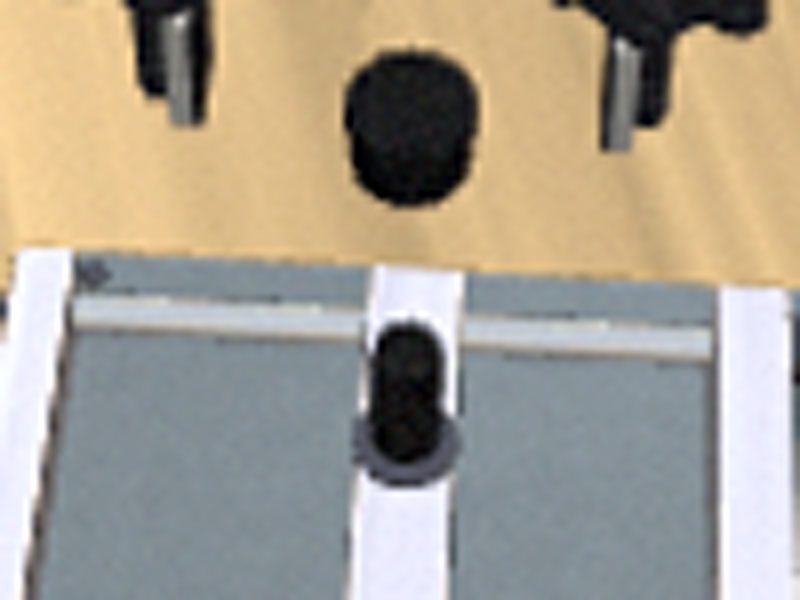

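View pics/g_top10.png

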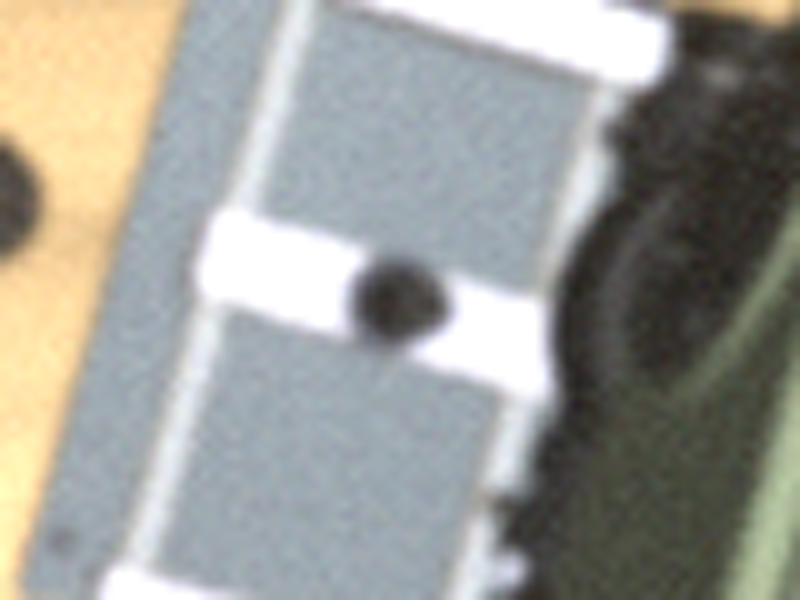

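Run:
```python
from h import *
c=load('side10'); e=np.array([530.06,-239.69,0]); d=np.array([.950,-.311,0]); n=np.array([.311,.95,0])
for s,uv in((-44,(190,125)),(44,(618,150))):
  for nn in(0,-11):
    for z in (158,172,180,190): print(s,nn,z,((proj(c,e+d*s+n*nn+[0,0,z])[0]-[267,226]+.5)*8).round(),uv)
```

```text
-44 0 158 [215. 214.] (190, 125)
-44 0 172 [213. 178.] (190, 125)
-44 0 180 [212. 156.] (190, 125)
-44 0 190 [210. 129.] (190, 125)
-44 -11 158 [209. 254.] (190, 125)
-44 -11 172 [207. 218.] (190, 125)
-44 -11 180 [206. 197.] (190, 125)
-44 -11 190 [205. 170.] (190, 125)
44 0 158 [603. 240.] (618, 150)
44 0 172 [607. 204.] (618, 150)
44 0 180 [609. 183.] (618, 150)
44 0 190 [612. 156.] (618, 150)
44 -11 158 [601. 281.] (618, 150)
44 -11 172 [605. 245.] (618, 150)
44 -11 180 [607. 224.] (618, 150)
44 -11 190 [610. 197.] (618, 150)
```

Request:
play_rows:
  motion:
    - {"xyz": [4.2, 15.7, -10], "turn": [0.4, 0.6, 0.6], "jaw": 85}
    - {"xyz": [4.2, 15.7, -40], "turn": [0.4, 0.6, 0.6], "jaw": 85}
    - {"xyz": [4.2, 15.7, -65], "turn": [0.4, 0.6, 0.6], "jaw": 85}
    - {"xyz": [4.2, 15.7, -70], "turn": [0.4, 0.6, 0.6], "jaw": 85}
    - {"xyz": [4.2, 15.7, -70], "turn": [0.4, 0.6, 0.6], "jaw": 85}

```text
clock: 10.4
eef_pos: [534.5, -219.5, 87.9]
orientation: [-2.185, 1.566, 2.225]
wrist_force: [0.4, 0.6, 0.6]
finger_gap: 84.9
```

Run:
```python
from h import *
o=st()
look('side','11',[534,-224,80],w=100,h=75,s=8)
```

```text
10.4 [ 534.5  -219.5    87.89] 84.92320651309736 [0.4 0.6 0.6]
x [-0.0028  0.0036 -1.    ] yang -17.3
side 11 roi 267 232 8
```

View pics/g_side11.png

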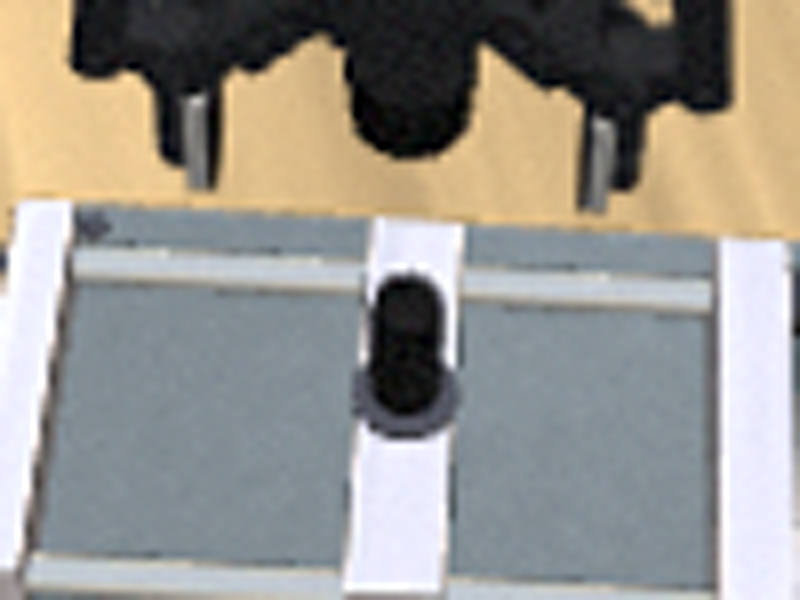

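Request:
play_rows:
  motion:
    - {"xyz": [0, -4.5, -10], "turn": [0, 0, 0], "jaw": 85}
    - {"xyz": [0, -4.5, -22], "turn": [0, 0, 0], "jaw": 85}
    - {"xyz": [0, -4.5, -34], "turn": [0, 0, 0], "jaw": 85}
    - {"xyz": [0, -4.5, -42], "turn": [0, 0, 0], "jaw": 85}
    - {"xyz": [0, -4.5, -42], "turn": [0, 0, 0], "jaw": 85}

```text
clock: 10.95
eef_pos: [534.1, -224.3, 45.4]
orientation: [-2.108, 1.566, 2.302]
wrist_force: [0.1, 0.5, -0.4]
finger_gap: 85.3
```

Run:
```python
from h import *
o=st()
look('side','12',[534,-224,70],w=100,h=75,s=8)
```

```text
10.95 [ 534.09 -224.34   45.36] 85.31140973634507 [ 0.1  0.5 -0.4]
x [-0.0035  0.0039 -1.    ] yang -17.34
side 12 roi 266 234 8
```

View pics/g_side12.png

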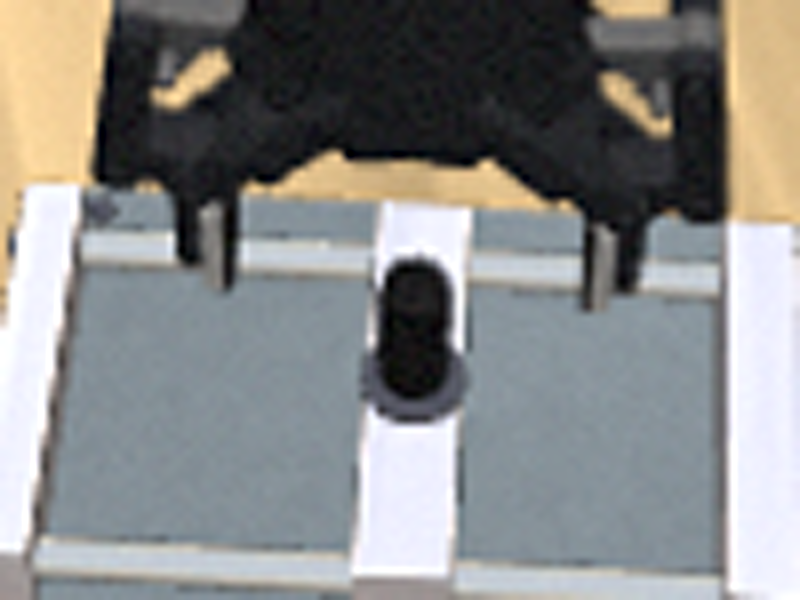

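Request:
play_rows:
  motion:
    - {"xyz": [0, 0, 0], "turn": [0, 0, 0], "jaw": 60}
    - {"xyz": [0, 0, 0], "turn": [0, 0, 0], "jaw": 40}
    - {"xyz": [0, 0, 0], "turn": [0, 0, 0], "jaw": 30}
    - {"xyz": [0, 0, 0], "turn": [0, 0, 0], "jaw": 30}
  grip_force: 40

```text
clock: 11.4
eef_pos: [534.9, -224.7, 46.5]
orientation: [-2.402, 1.568, 2.008]
wrist_force: [-0.7, 0.9, -0.3]
finger_gap: 30.2
```

Run:
```python
from h import *
o=st()
look('side','13',[534,-224,70],w=60,h=45,s=13,al=2.2)
```

```text
11.4 [ 534.93 -224.7    46.53] 30.20977042384802 [-0.7  0.9 -0.3]
x [-0.0014  0.0029 -1.    ] yang -17.34
side 13 roi 286 249 13
```

View pics/g_side13.png

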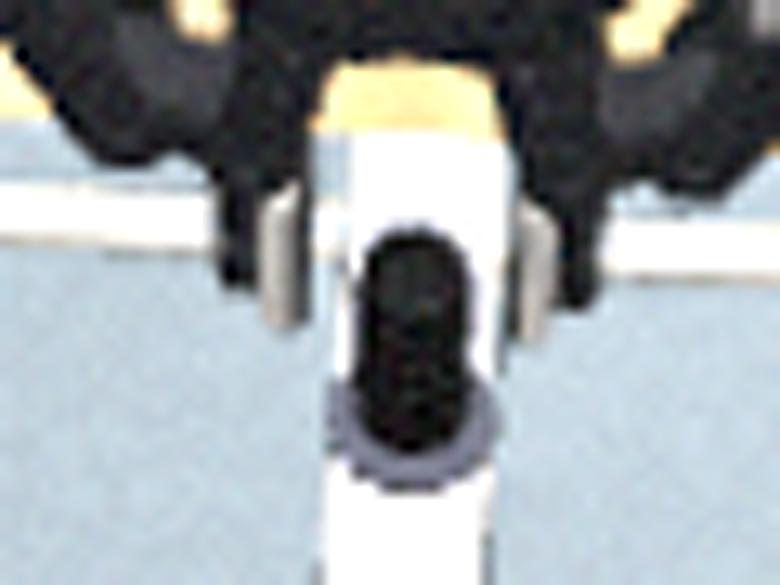

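Request:
play_rows:
  motion:
    - {"xyz": [0, 0, 0], "turn": [0, 0, 0], "jaw": 20}
    - {"xyz": [0, 0, 0], "turn": [0, 0, 0], "jaw": 10}
    - {"xyz": [0, 0, 0], "turn": [0, 0, 0], "jaw": 5}
    - {"xyz": [0, 0, 0], "turn": [0, 0, 0], "jaw": 5}
  grip_force: 60

```text
clock: 11.85
eef_pos: [536.0, -225.0, 47.0]
orientation: [3.05, 1.569, 1.177]
wrist_force: [3.1, -0.5, 1.1]
finger_gap: 14.2
```

Run:
```python
from h import *
o=st()
look('side','14',[534,-240,60],w=60,h=45,s=13,al=1.6)
```

```text
11.85 [ 535.97 -225.02   46.99] 14.244352786898348 [ 3.1 -0.5  1.1]
x [ 9.0e-04  2.1e-03 -1.0e+00] yang -17.34
side 14 roi 288 259 13
```

View pics/g_side14.png

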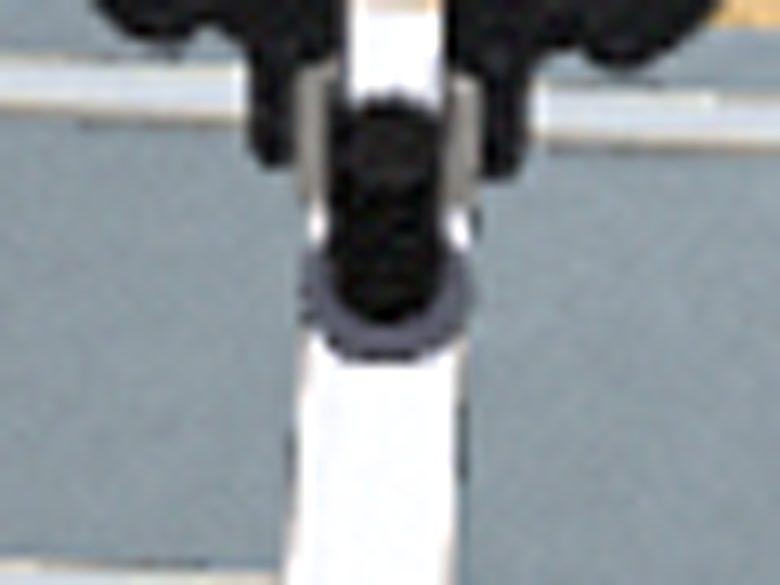

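Run:
```python
from h import *
c=load('side14')
x,y,w,h=290,300,50,34
im=cv2.cvtColor(c['img'][y:y+h,x:x+w],cv2.COLOR_RGB2BGR)
cv2.imwrite('pics/pt14.png',cv2.resize(cv2.convertScaleAbs(im,alpha=1.4),None,fx=16,fy=16,interpolation=cv2.INTER_CUBIC))
c=load('top0')
x,y,w,h=385,215,36,30
im=cv2.cvtColor(c['img'][y:y+h,x:x+w],cv2.COLOR_RGB2BGR)
cv2.imwrite('pics/pt0.png',cv2.resize(cv2.convertScaleAbs(im,alpha=1.4),None,fx=18,fy=18,interpolation=cv2.INTER_CUBIC))
```

```text
(no output)
```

View pics/pt14.png

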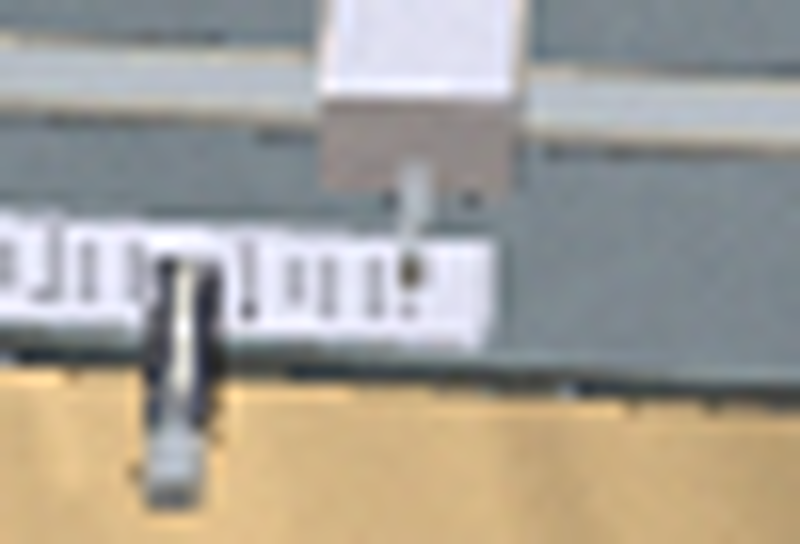

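View pics/pt0.png

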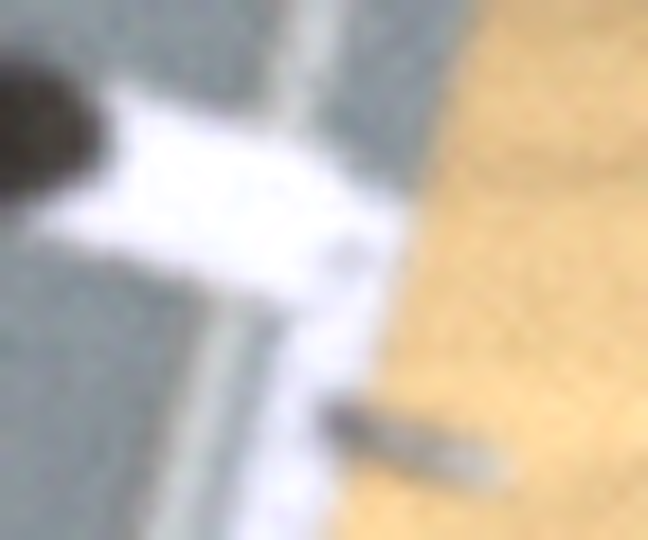

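```bash
cat > m.py <<'E'
from fit2 import *
hp=[534.6,-227.4,-.3045]
def hx(c,uv,zz=22):
    w=at_z(c,uv,zz)-[hp[0],hp[1],0]; return Rm([0,0,hp[2]]).T@w
if __name__=='__main__':
    c=load('side14'); g=z(c,16,290,300)
    for n,uv in(('fin in',(417,170)),('tip',(410,236)),('line in',(182,262)),('line mid',(183,320)),('line out',(180,385)),('jaw face top L',(322,98)),('jaw face top R',(515,100))):
        print(n,hx(c,g(*uv),40 if 'jaw' in n else 22).round(1))
    c=T; g=z(c,18,385,215)
    for n,uv in(('tip',(345,255)),('line a',(345,420)),('line b',(420,440)),('line c',(490,470))): print(n,hx(c,g(*uv)).round(1))
E
python3 m.py
```

```text
fin in [ -0.2 -54.   22. ]
tip [ -0.5 -62.9  22. ]
line in [-28.3 -68.2  22. ]
line mid [-27.5 -75.7  22. ]
line out [-27.1 -84.1  22. ]
jaw face top L [-12.  -54.4  40. ]
jaw face top R [ 11.6 -53.2  40. ]
tip [  0.9 -62.3  22. ]
line a [-24.2 -69.6  22. ]
line b [-23.7 -82.   22. ]
line c [-25.  -94.2  22. ]
```

Request:
play_rows:
  motion:
    - {"xyz": [-4.8, 1.5, 0], "turn": [0, 0, 0], "jaw": 5}
    - {"xyz": [-10.5, 3.3, 0], "turn": [0, 0, 0], "jaw": 5}
    - {"xyz": [-16.2, 5.1, 0], "turn": [0, 0, 0], "jaw": 5}
    - {"xyz": [-21, 6.6, 0], "turn": [0, 0, 0], "jaw": 5}
    - {"xyz": [-22.9, 7.2, 0], "turn": [0, 0, 0], "jaw": 5}
  grip_force: 80

```text
clock: 12.4
eef_pos: [512.9, -217.9, 47.1]
orientation: [2.552, 1.568, 0.678]
wrist_force: [5.9, -2.0, -1.0]
finger_gap: 13.0
```

```bash
cat > v.py <<'E'
import sys
from h import *
t=sys.argv[1]; o=st()
c=snap('side','side'+t)
x,y,w,h=280,294,50,36
im=cv2.cvtColor(c['img'][y:y+h,x:x+w],cv2.COLOR_RGB2BGR)
cv2.imwrite(f'pics/pt{t}.png',cv2.resize(cv2.convertScaleAbs(im,alpha=1.4),None,fx=16,fy=16,interpolation=cv2.INTER_CUBIC))
E
python3 v.py 15
```

```text
12.4 [ 512.89 -217.88   47.12] 13.038676262145277 [ 5.9 -2.  -1. ]
x [ 0.0019  0.0016 -1.    ] yang -17.34
```

View pics/pt15.png

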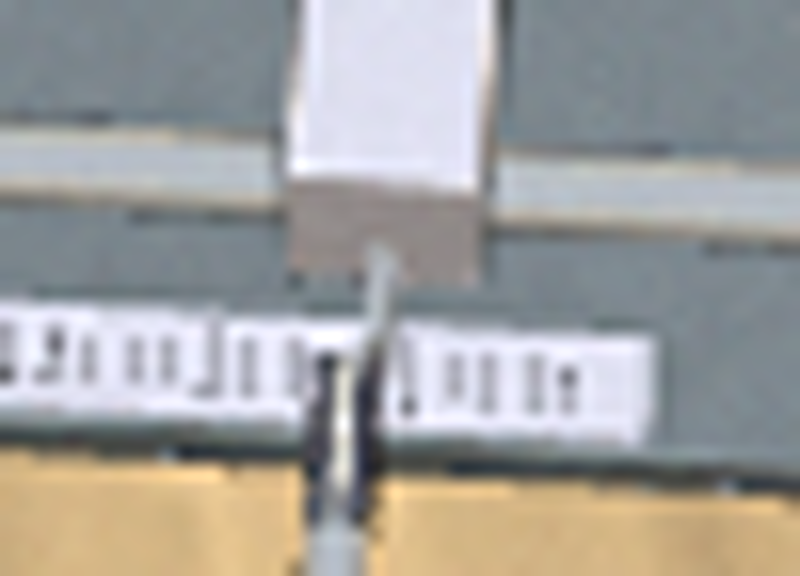

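```bash
cat > m2.py <<'E'
from m import *
import sys,json
c=load('side'+sys.argv[1]); g=z(c,16,280,294)
for uv in json.loads(sys.argv[2]): print(uv,hx(c,g(*uv)).round(2))
E
python3 m2.py 15 '[[384,255],[374,325],[370,350],[346,375],[344,420],[342,470]]'
python3 - <<'E'
import cv2,numpy as np
im=cv2.imread('pics/side15.png').astype(int).sum(2)
for r in range(309,326): print(r,im[r,294:312].tolist())
E
```

```text
[384, 255] [-24.27 -54.13  22.  ]
[374, 325] [-24.72 -63.56  22.  ]
[370, 350] [-24.93 -66.89  22.  ]
[346, 375] [-27.6  -70.37  22.  ]
[344, 420] [-27.32 -76.25  22.  ]
[342, 470] [-27.   -82.71  22.  ]
309 [281, 282, 279, 264, 295, 295, 294, 290, 300, 351, 322, 296, 296, 297, 296, 288, 231, 283]
310 [285, 281, 280, 280, 297, 299, 303, 298, 301, 377, 373, 291, 299, 299, 297, 300, 238, 286]
311 [286, 278, 271, 276, 214, 291, 283, 282, 238, 394, 341, 319, 289, 299, 300, 328, 260, 284]
312 [275, 273, 282, 276, 273, 279, 275, 274, 287, 403, 307, 273, 275, 280, 285, 285, 281, 284]
313 [321, 322, 324, 323, 322, 264, 263, 264, 285, 399, 285, 267, 267, 272, 273, 271, 268, 269]
314 [517, 518, 508, 507, 511, 510, 512, 513, 487, 395, 339, 448, 443, 433, 379, 373, 371, 366]
315 [502, 389, 505, 498, 395, 518, 523, 520, 438, 279, 357, 402, 515, 508, 512, 509, 510, 515]
316 [501, 380, 505, 487, 372, 358, 165, 362, 345, 199, 383, 393, 503, 489, 392, 492, 387, 496]
317 [498, 384, 509, 498, 379, 358, 193, 453, 254, 177, 443, 387, 503, 484, 386, 491, 385, 497]
318 [493, 374, 492, 487, 375, 403, 204, 465, 161, 194, 507, 389, 504, 485, 380, 491, 386, 505]
319 [511, 515, 513, 516, 509, 263, 198, 473, 158, 193, 504, 273, 504, 491, 497, 488, 379, 502]
320 [325, 336, 335, 347, 394, 231, 226, 576, 166, 258, 475, 464, 517, 515, 512, 513, 510, 507]
321 [214, 219, 233, 254, 256, 164, 211, 468, 161, 146, 293, 280, 286, 273, 276, 282, 336, 339]
322 [134, 142, 145, 143, 151, 161, 211, 472, 169, 107, 160, 161, 160, 167, 173, 181, 195, 206]
323 [301, 344, 336, 337, 340, 110, 299, 475, 167, 99, 210, 201, 198, 195, 136, 132, 144, 145]
324 [405, 392, 398, 398, 405, 218, 276, 367, 177, 235, 426, 410, 400, 390, 390, 395, 387, 386]
325 [401, 400, 390, 396, 389, 185, 278, 273, 186, 228, 415, 402, 384, 376, 375, 380, 373, 378]
```

Request:
play_rows:
  motion:
    - {"xyz": [-1.3, 0.4, 0], "turn": [0, 0, 0], "jaw": 5}
    - {"xyz": [-2.6, 0.8, 0], "turn": [0, 0, 0], "jaw": 5}
    - {"xyz": [-2.6, 0.8, 0], "turn": [0, 0, 0], "jaw": 5}

```text
clock: 12.75
eef_pos: [510.2, -217.1, 47.1]
orientation: [2.412, 1.568, 0.539]
wrist_force: [5.6, -1.7, -0.9]
finger_gap: 13.1
```

```bash
python3 v.py 16
cat > sub.py <<'E'
from m import *
import sys
t=sys.argv[1]; c0=int(sys.argv[2]); c=load('side'+t); im=c['img'].astype(float).sum(2)
print(hp)
def cen(r,a,b):
    s=im[r,a:b]; bg=np.median(s); 
    w=np.clip(s-bg-30,0,None); return (w*np.arange(a,b)).sum()/w.sum() if w.sum()>40 else np.nan
for r in range(308,325):
    k=cen(r,c0-4,c0+5) if r<314 else cen(r,c0-3,c0+3)
    if not np.isnan(k): print(r,round(k,2),hx(c,(k,r))[:2].round(2), im[r,c0-5:c0+6].astype(int).tolist())
E
python3 sub.py 16 301
```

```text
12.75 [ 510.16 -217.06   47.09] 13.127854347809771 [ 5.6 -1.7 -0.9]
x [ 0.0025  0.0015 -1.    ] yang -17.36
[534.6, -227.4, -0.3045]
310 302.0 [-27.22 -55.47] [256, 313, 305, 300, 299, 326, 404, 323, 299, 299, 301]
311 301.95 [-27.13 -57.62] [272, 212, 283, 286, 288, 326, 408, 312, 283, 319, 294]
312 301.71 [-27.42 -59.79] [275, 270, 276, 279, 281, 344, 399, 244, 271, 273, 275]
313 300.7 [-29.23 -62.05] [315, 323, 318, 263, 268, 338, 398, 239, 264, 269, 267]
314 298.74 [-32.91 -64.43] [511, 510, 518, 509, 505, 423, 344, 363, 448, 445, 445]
315 300.66 [-28.94 -66.29] [510, 494, 392, 525, 509, 296, 279, 520, 501, 393, 513]
317 300.08 [-29.7  -70.57] [505, 502, 381, 358, 196, 464, 254, 202, 513, 387, 501]
318 299.87 [-29.92 -72.69] [487, 488, 376, 392, 201, 471, 164, 190, 512, 383, 502]
319 299.39 [-30.68 -74.84] [505, 509, 510, 276, 204, 478, 147, 185, 510, 271, 506]
320 300.17 [-28.96 -76.81] [333, 346, 390, 224, 233, 577, 165, 255, 475, 461, 522]
321 300.53 [-28.09 -78.84] [227, 254, 262, 163, 204, 472, 157, 154, 290, 284, 284]
322 300.95 [-27.08 -80.85] [152, 147, 148, 155, 209, 472, 174, 89, 158, 167, 158]
323 300.2 [-28.35 -83.  ] [339, 343, 336, 117, 295, 470, 174, 106, 212, 206, 206]
324 299.21 [-30.08 -85.17] [399, 398, 403, 223, 280, 366, 179, 236, 425, 408, 392]
```

View pics/pt16.png

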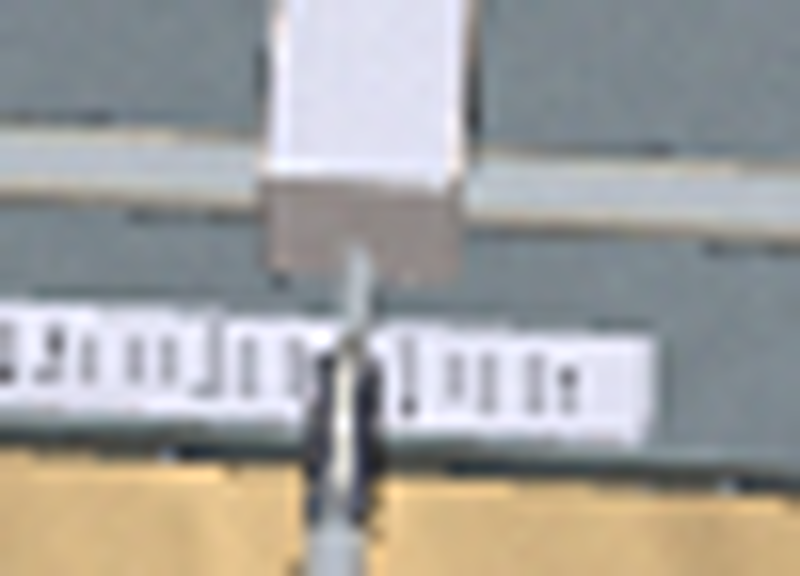

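Request:
play_rows:
  motion:
    - {"xyz": [-0.1, 0, 0], "turn": [0, 0, 0], "jaw": 5}
    - {"xyz": [-0.1, 0, 0], "turn": [0, 0, 0], "jaw": 5}
    - {"xyz": [-0.1, 0, 0], "turn": [0, 0, 0], "jaw": 5}

```text
clock: 13.1
eef_pos: [510.3, -217.1, 47.1]
orientation: [2.232, 1.567, 0.358]
wrist_force: [5.0, -1.9, -1.6]
finger_gap: 13.3
```

```bash
python3 v.py 17; python3 sub.py 17 301 | sed -n 2,5p
```

```text
13.1 [ 510.28 -217.11   47.1 ] 13.283265802688614 [ 5.  -1.9 -1.6]
x [ 0.0033  0.0012 -1.    ] yang -17.36
310 302.0 [-27.22 -55.47] [254, 305, 298, 295, 300, 322, 400, 287, 300, 301, 296]
311 302.02 [-26.99 -57.61] [275, 207, 292, 283, 289, 323, 405, 275, 288, 321, 291]
312 301.7 [-27.44 -59.79] [279, 278, 273, 277, 284, 348, 402, 240, 269, 272, 279]
313 300.78 [-29.07 -62.04] [324, 323, 316, 263, 271, 336, 397, 229, 263, 265, 265]
```

View pics/side17.png

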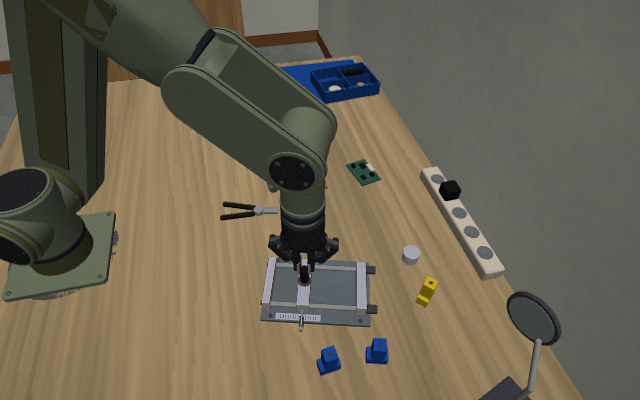

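View pics/pt17.png

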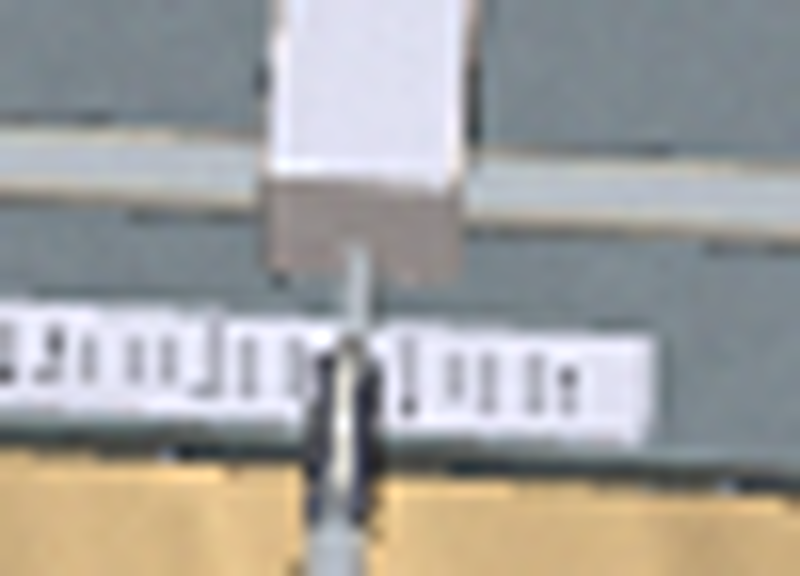

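Request:
play_rows:
  motion:
    - {"xyz": [-0.4, 0.1, 0], "turn": [0, 0, 0], "jaw": 5}
    - {"xyz": [-0.4, 0.1, 0], "turn": [0, 0, 0], "jaw": 5}
    - {"xyz": [-0.4, 0.1, 0], "turn": [0, 0, 0], "jaw": 5}

```text
clock: 13.45
eef_pos: [510.2, -217.1, 47.1]
orientation: [2.076, 1.566, 0.202]
wrist_force: [5.7, -1.2, -0.8]
finger_gap: 13.3
```

```bash
python3 v.py 18; python3 sub.py 18 301 | sed -n 2,12p
python3 - <<'E'
from h import *
c=snap('top','top18'); x,y,w,h=200,120,240,160
im=cv2.cvtColor(c['img'][y:y+h,x:x+w],cv2.COLOR_RGB2BGR); cv2.imwrite('pics/t18.png',cv2.resize(im,None,fx=3,fy=3,interpolation=cv2.INTER_CUBIC))
E
```

```text
13.45 [ 510.2  -217.07   47.12] 13.313310395864086 [ 5.7 -1.2 -0.8]
x [ 4.4e-03  9.0e-04 -1.0e+00] yang -17.37
310 302.0 [-27.22 -55.47] [256, 303, 304, 302, 294, 329, 403, 326, 296, 301, 297]
311 302.0 [-27.03 -57.62] [280, 208, 285, 283, 283, 324, 403, 257, 289, 318, 291]
312 301.68 [-27.48 -59.8 ] [279, 277, 275, 277, 280, 349, 396, 240, 277, 277, 269]
313 300.75 [-29.14 -62.05] [326, 323, 317, 263, 270, 340, 398, 233, 262, 267, 267]
314 298.86 [-32.66 -64.41] [514, 520, 515, 512, 508, 421, 343, 366, 442, 446, 440]
315 300.69 [-28.88 -66.29] [504, 496, 394, 521, 514, 296, 284, 520, 504, 391, 514]
317 300.05 [-29.76 -70.58] [507, 496, 382, 360, 188, 459, 254, 194, 513, 381, 509]
318 299.86 [-29.95 -72.69] [496, 483, 379, 397, 203, 472, 157, 189, 513, 384, 501]
319 299.36 [-30.73 -74.84] [514, 512, 509, 265, 203, 468, 156, 199, 507, 266, 509]
320 300.14 [-29.03 -76.82] [340, 344, 396, 231, 227, 573, 164, 261, 477, 465, 519]
321 300.57 [-27.99 -78.83] [226, 251, 258, 163, 207, 475, 161, 150, 291, 282, 274]
```

View pics/t18.png

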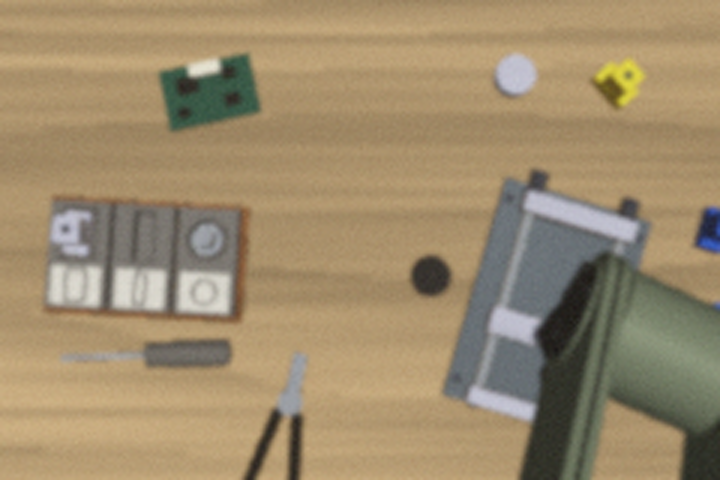

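The top view (pics/t18.png) shows the block in its slot at about (70, 230). The plug, tins, screwdriver, board and pliers are where they started. The pointer sits within about 0.2 mm of the line, so I am handing the job in.

```bash
python3 -c "
from bench import arm
print(arm.job_done())"
```

```text
the job is handed in; nothing more can be done
None
```

I put the setting block in its own slot and let go of it. I then pulled the spring jaw out about 27 mm to the index line, and the arm was still holding the post there when I handed in at about 13.5 s of the 51 s allowed.

**Block:**
- It touched the pocket floor at a TCP height of 43.7 mm, against 43.6 mm predicted.
- After release the pictures show it upright, to about 1°.
- The camera fit of its height came out at 10 mm against the true 14 mm. Height and y trade off in that single view, so I relied on the touch height instead.

**Pointer:** By the side camera it stands at x = −27.3 mm and the line at about −27.5 mm, in the holder's frame. That 0.2 mm difference is within the measuring noise. The starting top view had put the line at a pull of about 25 to 26 mm. It is the coarser picture, so I went with the side camera.

**Other things:** The last top view shows the plug, tins, board, screwdriver and pliers in their starting places. The index mark showed no shift in the side pictures. The highest wrist force I read was about 6 N.

**Disagreements:**
- In the pictures the fingertips looked about 20 to 30 mm higher than the reported TCP.
- The finger gap read about 4 mm below the real widths.
- Both grips held, so I went by the given geometry and the forces.

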